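# Tidy the fish nook shelf

### The job

Put the fish-keeping things back in their places, in any order: seat the feeding cone upright in the ring of the black spring clip, stand the jar centred on the round cork coaster, set the white algae magnet felt side down within the outline on its steel plate and lined up with it, and lay the loose brick flat on the two bricks, in line with them and centred across their joint. Set the jar and the brick down rather than dropping them, leave the terracotta cone and the yellow scoop where they are, and let go of everything at the end.

Things in the scene. Friction and masses are not known exactly. Their poses are not given: they have to be found in the camera images.
- feeder_mid (a point): Feeding cone, loose, standing upright on its foot: clear plastic cone (36 mm across at the foot, widening to 48 mm at 32 mm up) topped by an upright blue collar 56 mm across and 34 mm tall (from 32 to 66 mm above the foot), open at the top. The point is on its axis 33 mm above the foot (half-way up), z up. Grip it across the blue collar. 40 g.
- magnet_mid (a point): White algae magnet, loose: rounded white block 70 mm long (its x), 36 mm wide (its y), 38 mm high, with a grey felt underside and a grey stripe along the top. The point is its centre, 19 mm above its underside; x along its length, z up. Either way round is the same. About 120 g. It is not drawn to the plate.
- jar_mid (a point): Small clear glass screw-top jar with a red cap, loose, upright, empty, 60 mm across and 76 mm high. The point is on its axis 38 mm above its underside, z up. About 180 g.
- brick_mid (a point): The loose small terracotta brick, lying flat by itself: 72 mm long (its x), 36 mm wide (its y), 26 mm high. The point is its centre, 13 mm above its underside; x along its length, z up. Either way round is the same. About 110 g.
- clip: Black spring clip with a level ring, fixed, gripping a dark wooden batten. Origin on the ring's axis at shelf level, z up; ring 66 mm across, hole 51 mm, underside 38 mm and top 50 mm up. Clip and batten stand on its +y side, 35 to 95 mm from the axis, at most 52 mm high. The feeding cone's clear part goes down through the ring; its blue collar rests on the ring's top (foot then 18 mm above the shelf).
- keeper: Dark steel keeper plate with a white rectangular outline, fixed flat on the shelf: 94 mm long (its x), 60 mm wide (its y), 4 mm thick; origin at the centre of its underside, z up. The place of the algae magnet.
- coaster: Round cork coaster with a red edge, fixed flat on the shelf: 92 mm across, 5 mm thick; origin at the centre of its underside, z up. The place of the jar.
- pile: Lower course of two small terracotta bricks fixed end to end on the shelf, each 72 x 36 x 26 mm like the loose one, with a 2 mm joint between their ends: 146 mm long (its x), 36 mm wide (its y), top face 26 mm up. Origin under the joint, at shelf level, x along the course, z up.
- spawncone: Terracotta breeding cone, a loose bystander: plain upright cone 72 mm across at the foot, 96 mm high. Origin at the centre of its underside.
- scoop: Small yellow plastic scoop, a loose bystander lying on the shelf: bowl 45 x 38 x 18 mm with a flat handle, 109 mm long overall. Origin under the bowl's centre, the handle along its -x, reaching 87 mm from the origin.
Not all that is in view belongs to the job. Leave any purple or turquoise look-alike of the part that bears brick_mid alone. Of the things that look like the part that bears feeder_mid, the largest one is meant.

How it is judged (in metres and radians):
At the end, for the whole second after the job is handed in: Released and at rest, each upright or flat: cone seated in the ring within 8 mm; magnet within 12 mm and 0.2 rad of the plate; jar within 14 mm of the coaster's centre; loose brick within 10 mm of the joint and 0.15 rad of the bricks; heights within 4 mm (horizontal distance between feeder_mid and clip below 0.008 m and z of feeder_mid in the frame of clip between 0.047 and 0.055 m and angle between each of feeder_mid, magnet_mid, jar_mid, brick_mid's own z axis and vertical below 0.1 rad and linear speed of each of feeder, magnet, jar, brick below 0.01 m/s and angular speed of each of feeder, magnet, jar, brick below 0.1 rad/s and horizontal distance between magnet_mid and keeper below 0.012 m and z of magnet_mid in the frame of keeper between 0.019 and 0.027 m and horizontal distance between jar_mid and coaster below 0.014 m and z of jar_mid in the frame of coaster between 0.039 and 0.047 m and horizontal distance between brick_mid and pile below 0.01 m and z of brick_mid in the frame of pile between 0.035 and 0.043 m and angle between the x axis of magnet_mid and the x axis of keeper, either way round below 0.2 rad and angle between the x axis of brick_mid and the x axis of pile, either way round below 0.15 rad); the robot touches nothing.
It fails at once if the terracotta breeding cone is pushed more than 20 mm or tipped (distance of spawncone from where it was at the start of the episode above 0.02 m or angle between spawncone's own z axis and vertical above 0.5 rad).
It fails at once if the yellow scoop is pushed more than 20 mm or tipped (distance of scoop from where it was at the start of the episode above 0.02 m or angle between scoop's own z axis and vertical above 0.5 rad).
It fails at once if the glass jar is dropped (falls faster than 0.8 m/s with no finger on it, about 33 mm of free fall) (linear speed of jar above 0.8 m/s and contact force between jar and the fingers below 0.05 N).
It fails at once if the loose brick is dropped (falls faster than 0.8 m/s with no finger on it, about 33 mm of free fall) (linear speed of brick above 0.8 m/s and contact force between brick and the fingers below 0.05 N).
It also fails if it takes over 128 s, if anything falls off the work surface, if the arm or the gripper's body presses on something with over 40 N, if the wrist force passes 120 N, or if a joint passes its speed limit or range.

### The arm

A 7-joint arm with a two-finger parallel gripper is mounted at the origin on the work surface. World frame = base frame: x ahead of the robot, y to its left, z up, the work surface at z = 0. Lengths are in mm, angles in rad, forces in N, time in s.
With the tool pointing down it reaches from about 400 to 875 mm from the base axis. Payload 4.4 kg.
Tool frame: the origin (TCP) lies at the very end of the fingers, on their centre line; the grasp point (between the pads) lies 19 mm behind it; z points along the fingers, x is the direction in which the jaws open and shut, and the axes are right-handed (so a half turn about z gives the same grasp; the last joint's range is limited). The gripper opens to 85 mm and grips with 20 to 120 N. Pads are 22 mm wide; open, the fingers measure 114 mm over their backs; the gripper's body (76 mm by 85 mm) begins 54 mm behind the grasp point. The pads swing forward as they close: fully open they stand 13 mm farther back than shut.
Start: joints at [-1.324, 0.628, 0.038, 1.517, -0.027, 0.996, -0.02], TCP at [199.997, 618.481, 231.313] pointing down, gripper open.
Joint ranges: [-3.06, 3.06], [-0.37, 2.12], [-1.25, 1.32], [0.18, 2.47], [-1.1, 4.24], [0.23, 1.98], [-2.94, 2.94]. Speed limits (rad/s): [2.57, 2.57, 3.14, 3.14, 3.14, 3.14, 3.14].

### API

Orientations are given as [roll, pitch, yaw] about the fixed x, y, z axes, in that order (R = Rz(yaw) Ry(pitch) Rx(roll)).
In Python, from cell import * gives the robot as it stands. The module is installed in compiled form; this text tells all that it offers.
- The arm moves only by the tool play_rows, never from a script. Its argument "targets" is a list of rows, each an object with "slide": the shift along the tool's x, y, z in mm, a list of three; "turn": the turn, a rotation vector about the tool's x, y, z in degrees, a list of three; "hand": the finger opening in mm, from 0 to 85.4. A call has 1 to 5 rows; each row shifts and turns the commanded pose from where the row before left it, along the tool's axes as they then stand; what a row does not reach is not made up. A row lasts 1/8 s, in which the tool goes at most 62.5 mm and 10.7 degrees, less where a joint would pass 70% of its speed; a pose out of reach is approached as far as the arm can. A call is refused whole if a number of a shift passes 62.5 or a number of a turn 10.7, either way. A call with a gripper value outside its range is refused whole. The fingers move at their own pace and stop on an object; the grip force is fixed at half the most. Time passes only in rows, so rows that do not move let the fingers close. It gives the time, the measured TCP pose, the force and the opening at its end, in the units of the state.
- read_state(): the state, without advancing time (a new reading comes with each control period).
- get_image(name): name is "scene" or "top" or "wrist"; returns (picture, depth): 480x640x3 uint8, blue, green, red; 480x640 float32, mm along the optical axis (not along the pixel's ray), 0 where there is no reading.
- calibration(name): a dict with "K" (3x3 intrinsics, pixels), "D" ([k1, k2, p1, p2, k3] as OpenCV has them; the pictures are not rectified), "R" (3x3) and "t" (3): a world point X has camera coordinates R X + t. Camera axes: x right, y down, z forward; pixel columns grow to the right and rows downward; lengths in mm; the calibration is good to about 2 mm. A picture is of the moment at which its call begins: read the wrist's pose just before it. calibration takes no time and is no camera call; for the wrist camera it gives the pose at the moment of the call.
- finish_job(): hands the job in, once; it reports no verdict.
The state is a dict: "clock": time; "qpos": joint angles; "qd": joint speeds; "tau": joint torques, N m; "eef_pos": TCP position; "tool_rot": TCP orientation; "force": force on the tool from outside, world axes, zero at the start; "torque": the same for the moment, N m; "width": finger opening in mm.
Only numpy, scipy, OpenCV 4.12 (cv2) and the standard library are available. Lean on these libraries where they do the work, as an engineer would, in place of code of your own. Each camera call takes 0.05 s, during which the arm holds its last target.

## Working session

There is one attempt and no reset: what is moved stays moved. The work goes in short steps, Python scripts to look and compute and a tool call to move; the robot and the scene stay as the last step left them, time stands still between calls to the robot, and variables do not carry over. Pictures are saved under pics/ and viewed, and the job is handed in when it is done.

Besides the shell and the picture viewer there is one more tool, called after ">>>" as name([rows], argument=value, ...), one row to a line, values as JSON. play_rows: Moves the arm, as the interface text tells. Its arguments: {"type":"object","properties":{"targets":{"type":"array"}},"required":["targets"]}

```bash
mkdir -p pics
python3 - <<'E'
from cell import *
import cv2,numpy as np
for n in ("scene","top","wrist"):
    c=calibration(n)
    im,d=get_image(n); cv2.imwrite(f"pics/{n}0.png",im); np.savez(f"{n}0.npz",im=im,d=d,**{k:np.array(c[k]) for k in c})
    print(n,np.round(c["K"],1).tolist(),np.round(c["D"],3),np.round(c["R"],3).tolist(),np.round(c["t"],1),d.min(),d.max())
s=read_state();print(s)
E
```

```text
scene [[453.2, 0.0, 323.8], [0.0, 453.2, 239.9], [0.0, 0.0, 1.0]] [0.013 0.    0.    0.    0.   ] [[0.81, 0.586, -0.003], [0.371, -0.516, -0.772], [-0.454, 0.625, -0.635]] [-525.9 -171.9 1165.8] 0.0 3668.8918
top [[468.1, 0.0, 317.0], [0.0, 468.1, 241.3], [0.0, 0.0, 1.0]] [0.039 0.    0.    0.    0.   ] [[-0.082, -0.997, 0.001], [-0.976, 0.08, -0.202], [0.201, -0.017, -0.979]] [ 52.4 624.5 873.3] 0.0 1972.5946
wrist [[406.3, 0.0, 320.5], [0.0, 406.3, 240.3], [0.0, 0.0, 1.0]] [-0.022  0.     0.     0.     0.   ] [[0.306, 0.952, -0.001], [0.902, -0.29, 0.319], [0.303, -0.098, -0.948]] [-648.7  -42.1  381.6] 0.0 1403.9117
{'clock': 0.15, 'qpos': array([-1.32377808,  0.62914324,  0.03845163,  1.51810594, -0.02700567,
        0.99626784, -0.02002461]), 'qd': array([ 0.00095938, -0.00153251, -0.00011416, -0.00318482, -0.00090328,
       -0.00026954,  0.00030601]), 'tau': array([ 1.96978457e-03, -5.63792217e+01,  1.22774441e+00, -1.93651628e+01,
        1.11548096e-02,  7.34774920e-03, -2.19448378e-05]), 'eef_pos': array([199.86239472, 618.04042196, 230.60452681]), 'tool_rot': array([3.14158958e+00, 1.40658274e-03, 1.25794849e+00]), 'force': array([-0.03465994, -0.07948603,  0.98061988]), 'torque': array([-0.05252778,  0.02687152, -0.01035381]), 'width': 85.4776872329987}
```

View pics/scene0.png

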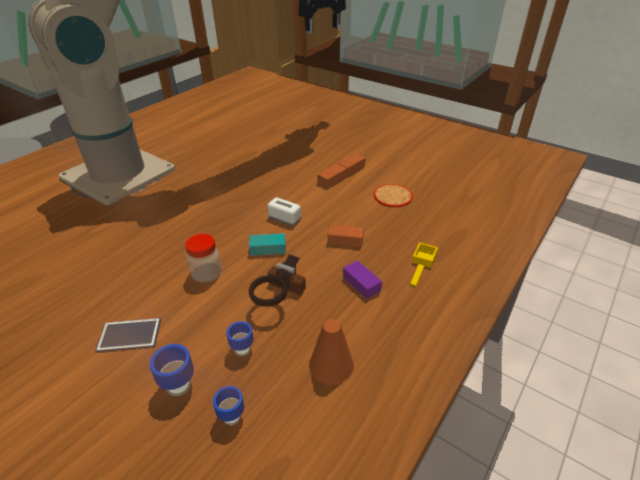

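View pics/top0.png

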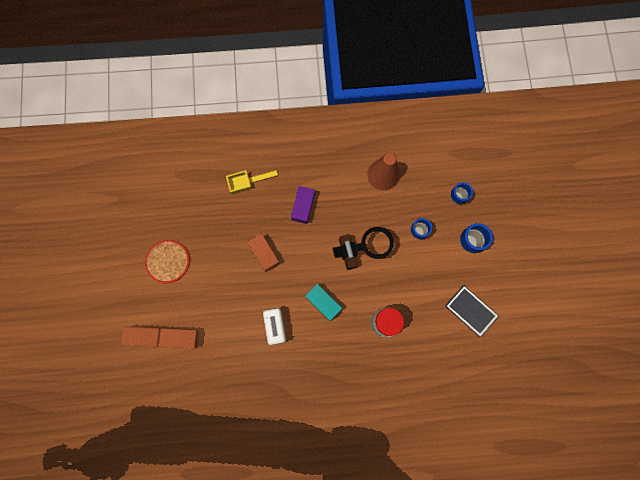

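View pics/wrist0.png

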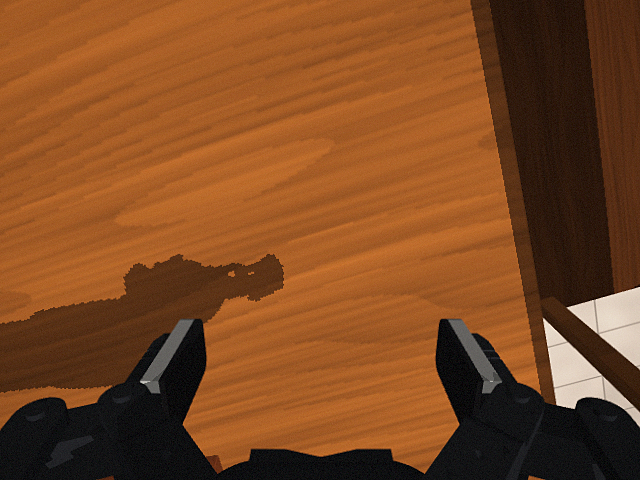

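The top view shows three blue-collared cones: (477,237), (422,229) and (462,193). The one at (477,237) is clearly the largest, so it is the feeder. There are three single bricks: terracotta (264,252), purple (304,204) and turquoise (324,302). The loose brick is the terracotta one at (264,252). The pile is at (160,337), the coaster at (168,261), the jar at (389,321), the magnet at (275,326), the keeper at (472,311) and the ring at (377,243).

```bash
cat > h.py <<'E'
import numpy as np,cv2
def load(n,i=0):
    return dict(np.load(f"{n}{i}.npz"))
def rays(c,px):
    p=cv2.undistortPoints(np.array(px,float).reshape(-1,1,2),c["K"],c["D"]).reshape(-1,2)
    d=np.c_[p,np.ones(len(p))]@c["R"]; o=-c["R"].T@c["t"]; return o,d
def onplane(c,px,z):
    o,d=rays(c,px); return o+d*((z-o[2])/d[:,2])[:,None]
def proj(c,X):
    return cv2.projectPoints(np.array(X,float).reshape(-1,1,3),cv2.Rodrigues(c["R"])[0],c["t"].astype(float),c["K"],c["D"])[0].reshape(-1,2)
def world(c):
    d=c["d"];h,w=d.shape; u,v=np.meshgrid(np.arange(w),np.arange(h))
    o,r=rays(c,np.c_[u.ravel(),v.ravel()]); P=(o+r*d.reshape(-1,1)).reshape(h,w,3); P[d==0]=np.nan; return P
E
python3 - <<'E'
from h import *
c=load("top");im=c["im"];hsv=cv2.cvtColor(im,cv2.COLOR_BGR2HSV)
cv2.imwrite("pics/topcrop.png",cv2.resize(im[160:360,110:510],None,fx=2,fy=2,interpolation=cv2.INTER_CUBIC))
cv2.imwrite("pics/cones.png",cv2.resize(im[170:270,390:510],None,fx=6,fy=6,interpolation=cv2.INTER_CUBIC))
P=world(c)
for n,(u,v) in dict(brick=(264,252),pile1=(140,337),pile2=(178,338),mag=(270,328),jar=(389,321),keep=(472,311),coast=(168,261),table=(220,220),purple=(304,204),turq=(324,302)).items():
    print(n,P[v,u].round(1),hsv[v,u])
E
```

```text
brick [621.2 111.8  24.7] [  8 179 170]
pile1 [469.9 365.8  28.2] [  9 176 158]
pile2 [461.4 291.8  26.8] [  9 167 171]
mag [465.1 107.7  37.1] [ 26   8 245]
jar [ 458.5 -122.7   75.7] [  1 214 201]
keep [ 466.9 -306.7    2.2] [124  29  71]
coast [621.5 314.4   9.3] [ 15 144 196]
table [ 7.038e+02  2.046e+02 -2.000e-01] [ 12 167 133]
purple [716.7  21.2  27.4] [141 173 140]
turq [507.9  -3.4  28.3] [ 88 186 152]
```

View pics/topcrop.png

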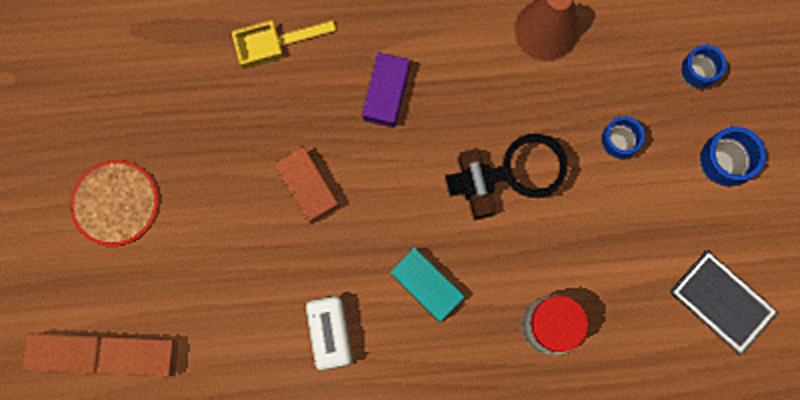

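View pics/cones.png

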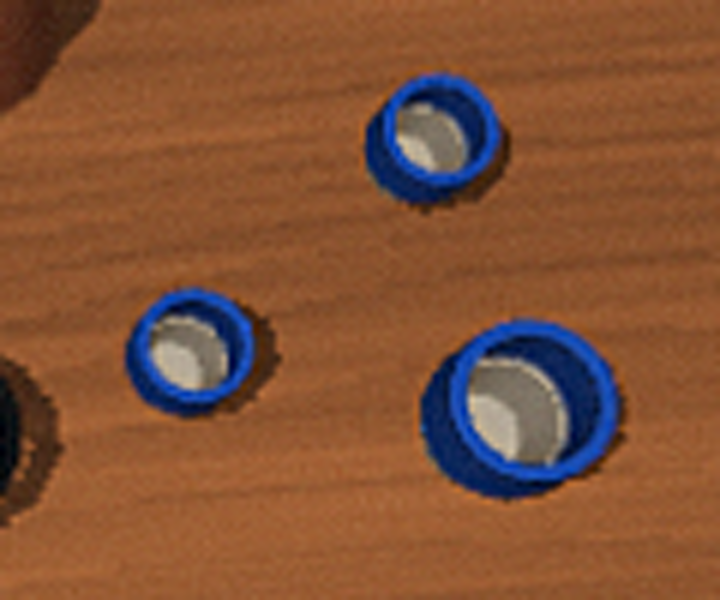

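The crop confirms the picks: the cone at lower right (477,237) has a rim about 1.4 times wider than the other two. Next I'll measure everything.

```bash
cat > meas.py <<'E'
from h import *
c=load("top");im=c["im"];hsv=cv2.cvtColor(im,cv2.COLOR_BGR2HSV).astype(int);H,S,V=[hsv[...,i] for i in range(3)]
def big(m,roi):
    k=np.zeros(m.shape,np.uint8);x0,y0,x1,y1=roi;k[y0:y1,x0:x1]=m[y0:y1,x0:x1]
    n,l,s,_=cv2.connectedComponentsWithStats(k,connectivity=8);i=1+np.argmax(s[1:,4]);return (l==i).astype(np.uint8)
def rect(name,m,roi,z):
    b=big(m,roi);v,u=np.nonzero(b);X=onplane(c,np.c_[u,v],z)[:,:2].astype(np.float32)
    (cx,cy),(w,h),a=cv2.minAreaRect(X); 
    C=np.cov(X.T);w_,e=np.linalg.eigh(C);a2=np.arctan2(e[1,1],e[0,1])
    if w<h: a+=90
    print(name,"rect",np.round((cx,cy),1),"mean",X.mean(0).round(1),"size",round(w,1),round(h,1),"yaw rect",round(a,1),"pca",round(np.degrees(a2),1),"n",len(u)); return b
def circ(name,m,roi,z):
    b=big(m,roi);v=max(cv2.findContours(b,cv2.RETR_EXTERNAL,cv2.CHAIN_APPROX_NONE)[0],key=len)[:,0]
    X=onplane(c,v,z)[:,:2]
    A=np.c_[2*X,np.ones(len(X))];s=np.linalg.lstsq(A,(X**2).sum(1),rcond=None)[0];r=np.sqrt(s[2]+s[:2]@s[:2])
    print(name,"circ",s[:2].round(1),"dia",round(2*r,1),"resid",np.abs(np.hypot(*(X-s[:2]).T)-r).max().round(1)); return b
tot=np.zeros(H.shape,np.uint8)
P=world(c)
z=P[...,2]
terr=(H<=10)&(S>140)&(V>125)&(z>18)
tot|=rect("brick",terr,(240,225,290,280),26)
tot|=rect("pile",terr,(110,315,210,360),26)
for n,r in (("p1",(110,315,158,360)),("p2",(159,315,210,360))): rect(n,terr,r,26)
tot|=rect("magnet",(S<60)&(V>170)|((z>30)),(255,300,295,350),38)
tot|=rect("keeper",(H>100)&(S<60)|(S<40)&(V>120),(435,275,510,345),4)
tot|=circ("coaster",((H<=4)|(H>174))&(S>170)|(V>150)&(H>12)&(S<170),(140,232,195,292),5)
tot|=circ("jar",((H<=5)|(H>172))&(S>170)&(V>170),(360,300,415,345),76)
tot|=circ("feeder",(H>105)&(H<125)&(V>160)&(S>100),(455,215,500,260),66)
tot|=circ("ring",(V<60)&(z>40),(360,222,400,264),50)
o=im.copy();o[cv2.dilate(tot,np.ones((3,3)))-tot>0]=(0,255,0)
cv2.imwrite("pics/masks.png",cv2.resize(o[160:360,110:510],None,fx=2,fy=2,interpolation=0))
E
python3 meas.py
```

```text
brick rect [622.6 115.2] mean [622.2 115.1] size 71.2 35.4 yaw rect 27.0 pca -152.7 n 572
pile rect [471.5 367.3] mean [471.6 367.7] size 70.3 36.6 yaw rect 82.2 pca 82.9 n 650
p1 rect [471.5 367.3] mean [471.5 367.9] size 70.3 36.6 yaw rect 82.2 pca 82.4 n 646
p2 rect [462.  294.1] mean [461.9 293.9] size 70.6 34.7 yaw rect 82.2 pca 82.1 n 631
magnet rect [468.4 100.8] mean [468.2 100.8] size 69.1 35.7 yaw rect 5.8 pca -174.5 n 633
keeper rect [ 468.  -305.1] mean [ 467.1 -305.1] size 93.2 59.7 yaw rect 42.3 pca -137.0 n 1195
coaster circ [621.2 317.6] dia 89.5 resid 5.1
jar circ [ 457.8 -123.8] dia 49.7 resid 1.3
feeder circ [ 610.  -319.9] dia 51.3 resid 1.2
ring circ [ 617.3 -120.1] dia 64.6 resid 5.5
```

View pics/masks.png

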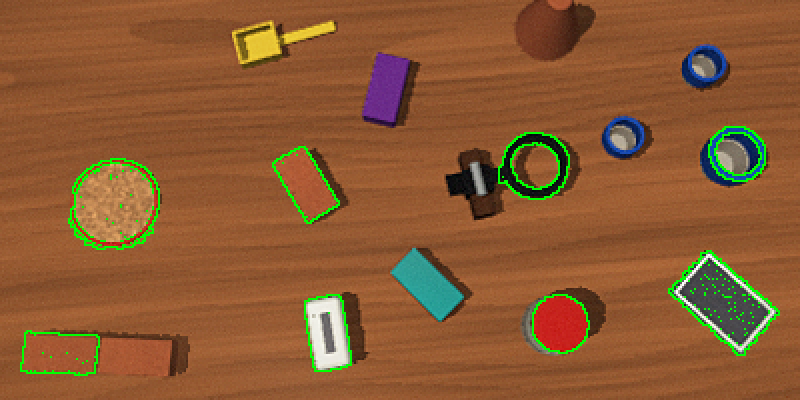

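```bash
cat >> meas.py <<'E'
print("--")
def fitc(X):
    s=np.linalg.lstsq(np.c_[2*X,np.ones(len(X))],(X**2).sum(1),rcond=None)[0];return s[:2],2*np.sqrt(s[2]+s[:2]@s[:2])
def rob(X):
    for _ in range(6):
        q,d=fitc(X);e=np.abs(np.hypot(*(X-q).T)-d/2);k=e<max(1.5,2*np.median(e))
        if k.all():break
        X=X[k]
    return q.round(1),d.round(1),len(X)
b=big((V<60)&(z>40),(360,222,400,264))
cs,_=cv2.findContours(b,cv2.RETR_CCOMP,cv2.CHAIN_APPROX_NONE)
for k in sorted(cs,key=len)[-2:]: print("ring50",rob(onplane(c,k[:,0],50)[:,:2]))
m=(((H<=4)|(H>174))&(S>160)).astype(np.uint8);b=big(m,(140,232,195,292))
cs,_=cv2.findContours(b,cv2.RETR_CCOMP,cv2.CHAIN_APPROX_NONE)
for k in sorted(cs,key=len)[-2:]: print("coaster",rob(onplane(c,k[:,0],5)[:,:2]))
for n,p in (("clipbody",(348,250)),("sc1",(422,228)),("sc2",(463,192)),("spawn",(390,160)),("scoop",(240,182))): print(n,P[p[1],p[0]].round(0))
s=load("scene");o=s["im"].copy()
a=np.linspace(0,2*np.pi,40)
def dr(x,y,zz,r): cv2.polylines(o,[np.round(proj(s,np.c_[x+r*np.cos(a),y+r*np.sin(a),0*a+zz])).astype(int)],1,(0,255,0),1)
def rr(x,y,zz,l,w,t):
    t=np.radians(t);R=np.array([[np.cos(t),-np.sin(t)],[np.sin(t),np.cos(t)]]);q=np.array([[l,w],[-l,w],[-l,-w],[l,-w]])/2@R.T+[x,y]
    cv2.polylines(o,[np.round(proj(s,np.c_[q,[zz]*4])).astype(int)],1,(0,255,0),1)
dr(610,-319.9,66,28);dr(457.8,-123.8,76,26);dr(617.3,-121,50,33);dr(621.2,317.6,5,46)
rr(622.5,115.2,26,72,36,27.2);rr(466.8,330.8,26,146,36,82.4);rr(468.3,100.8,38,70,36,5.7);rr(467.8,-305.1,4,94,60,42.6)
cv2.imwrite("pics/sceneov.png",cv2.resize(o[140:430,80:460],None,fx=2,fy=2,interpolation=cv2.INTER_CUBIC))
E
python3 meas.py | sed -n '/--/,$p'
```

```text
--
ring50 (array([ 617.4, -120.9]), np.float64(52.0), 67)
ring50 (array([ 617.4, -121.2]), np.float64(64.2), 69)
coaster (array([623.1, 318.3]), np.float64(88.1), 151)
clipbody [606. -60.  50.]
sc1 [ 649. -226.    6.]
sc2 [ 719. -321.   14.]
spawn [ 774. -158.   95.]
scoop [786. 157.  -1.]
```

View pics/sceneov.png

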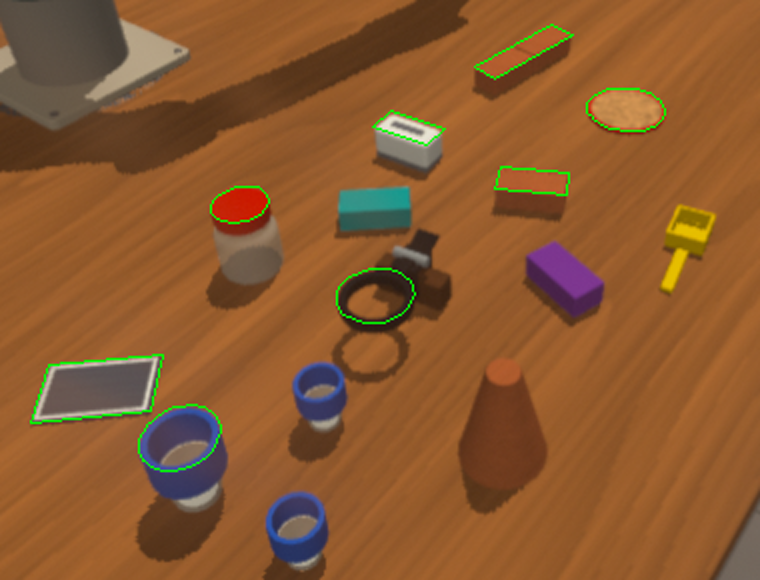

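```bash
cat > pl.py <<'E'
import sys,numpy as np
from cell import read_state
from scipy.spatial.transform import Rotation as Ro
s=read_state();p=np.array(s["eef_pos"]);R=Ro.from_euler("xyz",s["tool_rot"])
print("t",round(s["clock"],2),"pos",p.round(1),"rpy",np.degrees(s["tool_rot"]).round(1),"F",np.round(s["force"],1),"w",round(s["width"],1),"q",np.round(s["qpos"],2))
if len(sys.argv)>1:
    x,y,z,yaw=map(float,sys.argv[1:5]);n=int(sys.argv[5]) if len(sys.argv)>5 else 0
    T=Ro.from_euler("xyz",[180,0,yaw],degrees=True)
    rv=(R.inv()*T).as_rotvec(degrees=True)
    d=np.array([x,y,z])-p
    n=n or int(max(np.ceil(np.linalg.norm(d)/60),np.ceil(np.abs(rv).max()/10.5),1))
    for i in range(n):
        Ri=R*Ro.from_rotvec(rv*i/n,degrees=True)
        print((Ri.inv().apply(d)/n).round(1).tolist(),(rv/n).round(2).tolist())
E
python3 pl.py 622.5 115 130 -62.8
```

```text
t 0.15 pos [199.9 618.  230.6] rpy [1.80e+02 1.00e-01 7.21e+01] F [-0.  -0.1  1. ] w 85.5 q [-1.32  0.63  0.04  1.52 -0.03  1.   -0.02]
[-26.8, 42.8, 7.8] [0.01, 0.0, 10.38]
[-18.6, 47.0, 7.8] [0.01, 0.0, 10.38]
[-9.9, 49.6, 7.8] [0.01, 0.0, 10.38]
[-0.8, 50.5, 7.8] [0.01, 0.0, 10.38]
[8.3, 49.8, 7.7] [0.01, 0.0, 10.38]
[17.2, 47.5, 7.7] [0.01, 0.0, 10.38]
[25.4, 43.7, 7.7] [0.01, 0.0, 10.38]
[32.9, 38.4, 7.7] [0.01, 0.0, 10.38]
[39.3, 31.8, 7.7] [0.01, 0.0, 10.38]
[44.3, 24.2, 7.7] [0.01, 0.0, 10.38]
[48.0, 15.9, 7.7] [0.01, 0.0, 10.38]
[50.1, 7.0, 7.7] [0.01, 0.0, 10.38]
[50.5, -2.2, 7.7] [0.01, 0.0, 10.38]
```

>>> play_rows([
  {"slide": [-27, 43, 8], "turn": [0, 0, 10.4], "hand": 85},
  {"slide": [-19, 47, 8], "turn": [0, 0, 10.4], "hand": 85},
  {"slide": [-10, 50, 8], "turn": [0, 0, 10.4], "hand": 85},
  {"slide": [-1, 50, 8], "turn": [0, 0, 10.4], "hand": 85},
  {"slide": [8, 50, 8], "turn": [0, 0, 10.4], "hand": 85},
])

```text
clock: 0.78
eef_pos: [362.7, 422.7, 191.0]
tool_rot: [-3.142, -0.0, 0.345]
force: [1.2, -0.5, 0.8]
width: 84.8
```

>>> play_rows([
  {"slide": [17, 47, 8], "turn": [0, 0, 10.4], "hand": 85},
  {"slide": [25, 44, 8], "turn": [0, 0, 10.4], "hand": 85},
  {"slide": [33, 38, 8], "turn": [0, 0, 10.4], "hand": 85},
  {"slide": [39, 32, 8], "turn": [0, 0, 10.4], "hand": 85},
  {"slide": [44, 24, 8], "turn": [0, 0, 10.4], "hand": 85},
])

```text
clock: 1.4
eef_pos: [523.6, 229.5, 150.9]
tool_rot: [-3.142, 0.0, -0.563]
force: [0.4, 0.3, -0.8]
width: 84.8
```

>>> play_rows([
  {"slide": [48, 16, 8], "turn": [0, 0, 10.4], "hand": 85},
  {"slide": [50, 7, 8], "turn": [0, 0, 10.4], "hand": 85},
  {"slide": [50, -2, 8], "turn": [0, 0, 10.4], "hand": 85},
  {"slide": [0, 0, 0], "turn": [0, 0, 0], "hand": 85},
  {"slide": [0, 0, 0], "turn": [0, 0, 0], "hand": 85},
])

```text
clock: 2.02
eef_pos: [618.5, 115.0, 126.7]
tool_rot: [3.141, 0.001, -1.101]
force: [0.2, 0.2, -0.6]
width: 85.0
```

```bash
python3 pl.py 622.5 115 130 -62.8
cat > shot.py <<'E'
import sys
from cell import *
import cv2,numpy as np
n,i=sys.argv[1],sys.argv[2]
c=calibration(n);im,d=get_image(n);cv2.imwrite(f"pics/{n}{i}.png",im);np.savez(f"{n}{i}.npz",im=im,d=d,**{k:np.array(c[k]) for k in c})
E
python3 shot.py wrist 1
```

```text
t 2.02 pos [618.5 115.  126.7] rpy [ 1.799e+02  1.000e-01 -6.310e+01] F [ 0.2  0.2 -0.6] w 85.0 q [-0.57  0.8   0.59  1.68 -0.57  0.84 -0.83]
[1.8, -3.5, -3.3] [0.06, 0.08, -0.26]
```

View pics/wrist1.png

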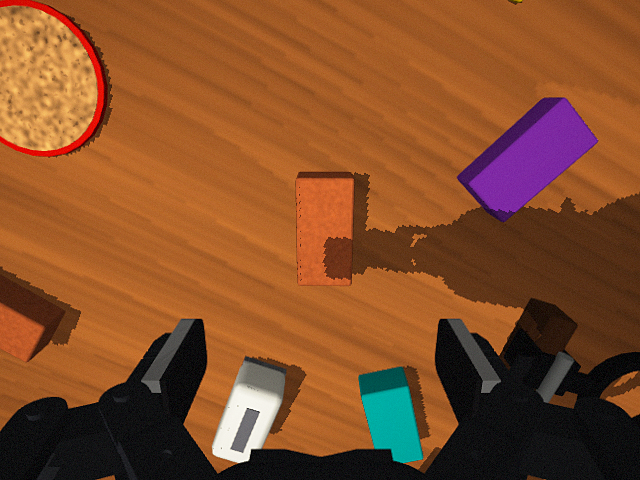

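The wrist view shows the terracotta brick at about (296–353, 178–285), aligned with the jaws.

```bash
python3 - <<'E'
from h import *
c=load("wrist",1)
X=onplane(c,[(296,178),(353,178),(352.5,285.5),(298,285.5)],26);print(X.round(1),X.mean(0).round(1))
print("long",np.linalg.norm(X[1]-X[2]),np.linalg.norm(X[0]-X[3]),np.degrees(np.arctan2(*(X[0]-X[3]+X[1]-X[2])[1::-1])))
E
python3 pl.py 623 114.5 10 -63
```

```text
[[646.  145.8  26. ]
 [661.7 115.1  26. ]
 [598.8  81.3  26. ]
 [582.4 113.4  26. ]] [622.3 113.9  26. ]
long 71.3616925393816 71.37318267591276 27.603650174591756
t 2.08 pos [618.3 115.9 126.9] rpy [ 1.8e+02  1.0e-01 -6.3e+01] F [ 0.2  0.9 -0.4] w 85.2 q [-0.57  0.8   0.59  1.68 -0.57  0.84 -0.83]
[1.8, -1.8, 58.5] [0.02, 0.05, 0.0]
[1.7, -1.8, 58.5] [0.02, 0.05, 0.0]
```

>>> play_rows([
  {"slide": [2, -3, 40], "turn": [0, 0, -0.3], "hand": 85},
  {"slide": [1, 0, 40], "turn": [0, 0, 0], "hand": 85},
  {"slide": [0, 0, 30], "turn": [0, 0, 0], "hand": 85},
  {"slide": [0, 0, 13], "turn": [0, 0, 0], "hand": 85},
  {"slide": [0, 0, 0], "turn": [0, 0, 0], "hand": 85},
])

```text
clock: 2.7
eef_pos: [622.6, 114.0, 4.1]
tool_rot: [3.141, 0.001, -1.095]
force: [0.3, -0.1, 0.8]
width: 84.7
```

```bash
python3 pl.py 622.3 114.3 3 -62.7
```

```text
t 2.7 pos [622.6 114.    4.1] rpy [ 1.80e+02  1.00e-01 -6.27e+01] F [ 0.3 -0.1  0.8] w 84.7 q [-0.5   0.96  0.47  1.72 -0.68  0.64 -0.73]
[-0.4, 0.2, 1.1] [0.04, 0.05, -0.04]
```

>>> play_rows([
  {"slide": [0, 0, 1], "turn": [0, 0, 0], "hand": 30},
  {"slide": [0, 0, 0], "turn": [0, 0, 0], "hand": 30},
  {"slide": [0, 0, 0], "turn": [0, 0, 0], "hand": 30},
  {"slide": [0, 0, 0], "turn": [0, 0, 0], "hand": 30},
  {"slide": [0, 0, 0], "turn": [0, 0, 0], "hand": 30},
])

```text
clock: 3.32
eef_pos: [624.1, 113.2, 4.4]
tool_rot: [-3.14, -0.0, -1.096]
force: [-0.4, 0.4, 6.7]
width: 34.6
```

```bash
python3 pl.py 622.3 114.3 140 -62.7; python3 shot.py wrist 2
```

```text
t 3.33 pos [624.1 113.2   4.4] rpy [-179.9   -0.   -62.8] F [-0.4  0.4  6.7] w 34.6 q [-0.5   0.96  0.47  1.71 -0.68  0.63 -0.73]
[-0.6, 0.3, -45.2] [-0.03, -0.0, -0.04]
[-0.6, 0.3, -45.2] [-0.03, -0.0, -0.04]
[-0.6, 0.3, -45.2] [-0.03, -0.0, -0.04]
```

View pics/wrist2.png

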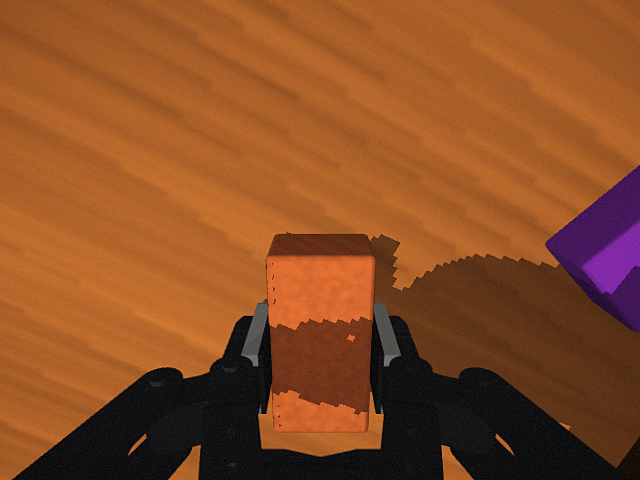

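>>> play_rows([
  {"slide": [0, 0, -30], "turn": [0, 0, 0], "hand": 30},
  {"slide": [0, 0, -50], "turn": [0, 0, 0], "hand": 30},
  {"slide": [0, 0, -60], "turn": [0, 0, 0], "hand": 30},
  {"slide": [0, 0, 0], "turn": [0, 0, 0], "hand": 30},
])

```text
clock: 3.88
eef_pos: [626.7, 112.6, 148.3]
tool_rot: [-3.133, -0.003, -1.097]
force: [0.6, 0.1, -1.2]
width: 35.0
```

```bash
python3 - <<'E'
from h import *
c=load("wrist",2)
X=onplane(c,[(266,255),(375,255),(367,432),(273,432)],26);print(X.round(1),X.mean(0).round(1))
E
python3 pl.py 466.8 330.8 145 -7.6; python3 shot.py wrist 3
```

```text
[[647.3 144.7  26. ]
 [663.4 113.4  26. ]
 [599.4  80.3  26. ]
 [583.  112.1  26. ]] [623.3 112.6  26. ]
t 3.88 pos [626.7 112.6 148.3] rpy [-179.5   -0.2  -62.8] F [ 0.6  0.1 -1.2] w 35.0 q [-0.57  0.78  0.61  1.66 -0.56  0.88 -0.83]
[-44.5, 7.1, 0.3] [-0.06, -0.07, -9.21]
[-45.1, -0.1, 0.4] [-0.06, -0.07, -9.21]
[-44.5, -7.3, 0.4] [-0.06, -0.07, -9.21]
[-42.7, -14.3, 0.5] [-0.06, -0.07, -9.21]
[-39.9, -21.0, 0.5] [-0.06, -0.07, -9.21]
[-36.0, -27.1, 0.5] [-0.06, -0.07, -9.21]
```

View pics/wrist3.png

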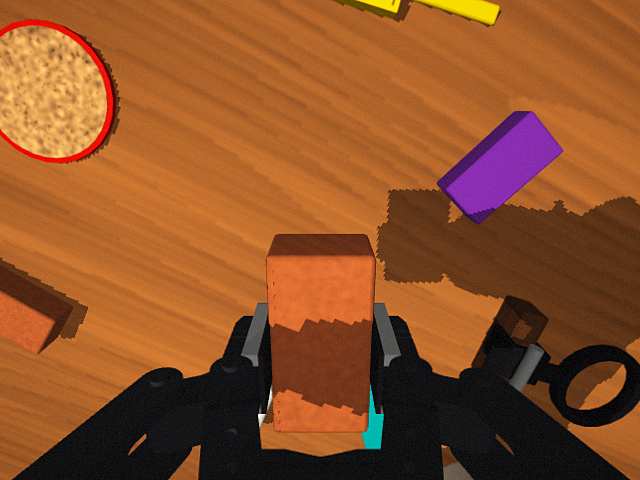

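The brick is held square, centred within about 1 mm. Now moving it to the pile.

>>> play_rows([
  {"slide": [-44.5, 7, 0], "turn": [0, 0, -9.2], "hand": 30},
  {"slide": [-45, 0, 0], "turn": [0, 0, -9.2], "hand": 30},
  {"slide": [-44.5, -7, 0], "turn": [0, 0, -9.2], "hand": 30},
  {"slide": [-42.5, -14, 0], "turn": [0, 0, -9.2], "hand": 30},
  {"slide": [-40, -21, 0], "turn": [0, 0, -9.2], "hand": 30},
])

```text
clock: 4.55
eef_pos: [487.4, 294.7, 141.5]
tool_rot: [3.139, 0.003, -0.288]
force: [-0.1, 0.4, -1.0]
width: 34.5
```

>>> play_rows([
  {"slide": [-36, -27, 0], "turn": [0, 0, -9.2], "hand": 30},
  {"slide": [0, 0, 20], "turn": [0, 0, 0], "hand": 30},
  {"slide": [0, 0, 20], "turn": [0, 0, 0], "hand": 30},
  {"slide": [0, 0, 0], "turn": [0, 0, 0], "hand": 30},
])

```text
clock: 5.05
eef_pos: [460.8, 329.2, 100.6]
tool_rot: [3.137, 0.005, -0.133]
force: [0.3, -0.3, -1.1]
width: 34.6
```

```bash
python3 shot.py wrist 4;python3 pl.py 466.8 330.8 32 -7.6
```

```text
t 5.1 pos [461.9 329.6 101.8] rpy [179.8   0.2  -7.6] F [ 0.9 -0.2 -1.6] w 34.8 q [-0.89  0.72  0.34  1.87 -0.39  0.63 -0.44]
[2.5, -1.0, 34.9] [0.08, 0.08, -0.02]
[2.4, -1.0, 34.9] [0.08, 0.08, -0.02]
```

View pics/wrist4.png

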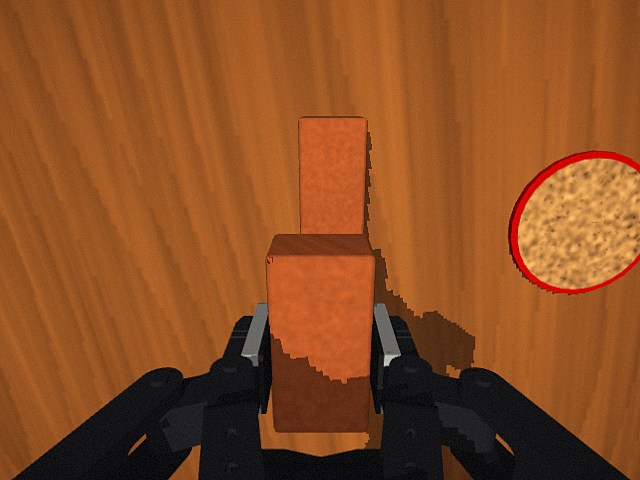

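Run:
```python
from h import *
c=load("wrist",4)
X=onplane(c,[(299.5,117.5),(367,117.5),(364.5,230),(301,230)],26);print(X.round(1))
a=X[:2].mean(0);b=X[2:].mean(0);d=(a-b)/np.linalg.norm(a-b);print(np.degrees(np.arctan2(d[1],d[0])),a-73*d)
print(a-73*np.r_[np.cos(np.radians(82.4)),np.sin(np.radians(82.4)),0])
```

```text
[[458.8 404.8  26. ]
 [493.4 400.2  26. ]
 [486.2 339.9  26. ]
 [450.7 344.5  26. ]]
82.77337275005009 [466.91344036 330.08834483  26.        ]
[466.44170694 330.14972377  26.        ]
```

>>> play_rows([
  {"slide": [5, -0.5, 30], "turn": [0, 0, 0], "hand": 30},
  {"slide": [0, 0, 25], "turn": [0, 0, 0], "hand": 30},
  {"slide": [0, 0, 10], "turn": [0, 0, 0], "hand": 30},
  {"slide": [0, 0, 0], "turn": [0, 0, 0], "hand": 30},
  {"slide": [0, 0, 0], "turn": [0, 0, 0], "hand": 30},
])

```text
clock: 5.72
eef_pos: [468.8, 330.6, 39.3]
tool_rot: [-3.14, -0.001, -0.133]
force: [1.8, 0.0, -1.1]
width: 34.8
```

```bash
python3 pl.py 466.8 330.3 31 -7.4
```

```text
t 5.72 pos [468.8 330.6  39.3] rpy [-1.799e+02 -1.000e-01 -7.600e+00] F [ 1.8  0.  -1.1] w 34.8 q [-0.84  0.81  0.28  1.88 -0.43  0.5  -0.39]
[-2.0, 0.6, 8.3] [-0.07, -0.07, -0.23]
```

>>> play_rows([
  {"slide": [-1.5, 0.5, 4], "turn": [0, 0, 0], "hand": 30},
  {"slide": [0, 0, 3], "turn": [0, 0, 0], "hand": 30},
  {"slide": [0, 0, 1.5], "turn": [0, 0, 0], "hand": 30},
  {"slide": [0, 0, 0], "turn": [0, 0, 0], "hand": 30},
])

```text
clock: 6.22
eef_pos: [466.4, 330.0, 30.4]
tool_rot: [-3.141, 0.0, -0.133]
force: [-1.6, -1.9, 6.0]
width: 34.9
```

```bash
python3 pl.py; python3 shot.py wrist 5
```

```text
t 6.22 pos [466.4 330.   30.4] rpy [-180.     0.    -7.6] F [-1.6 -1.9  6. ] w 34.9 q [-0.84  0.83  0.27  1.89 -0.44  0.49 -0.39]
```

View pics/wrist5.png

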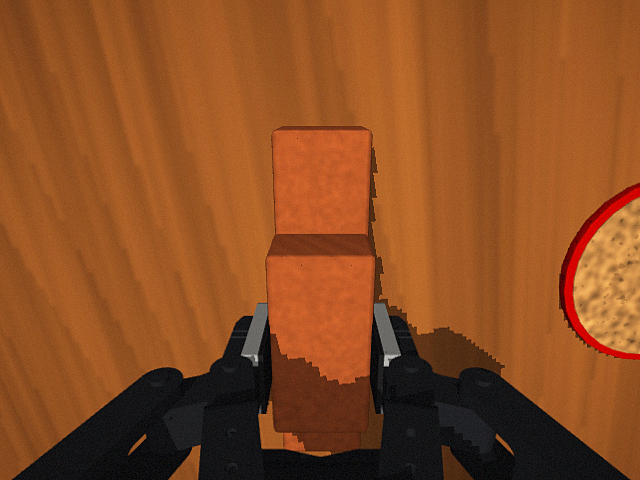

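The brick is resting on the pile and in line with it. Releasing, lifting and heading for the magnet.

>>> play_rows([
  {"slide": [0, 0, 0], "turn": [0, 0, 0], "hand": 60},
  {"slide": [0, 0, 0], "turn": [0, 0, 0], "hand": 80},
  {"slide": [0, 0, 0], "turn": [0, 0, 0], "hand": 85},
  {"slide": [0, 0, -40], "turn": [0, 0, 0], "hand": 85},
  {"slide": [0, 0, -60], "turn": [0, 0, 0], "hand": 85},
])

```text
clock: 6.9
eef_pos: [465.4, 329.2, 129.3]
tool_rot: [3.138, 0.003, -0.133]
force: [0.5, 0.8, -0.2]
width: 85.0
```

```bash
python3 shot.py wrist 6; python3 shot.py top 6; python3 pl.py 468.3 100.8 130 -84.3
```

```text
t 7.0 pos [470.4 331.7 135.4] rpy [-179.6   -0.5   -7.7] F [ 0.8 -0.1  0.1] w 85.3 q [-0.9   0.67  0.38  1.84 -0.37  0.69 -0.45]
[3.6, 28.6, 0.5] [-0.08, -0.01, 9.58]
[8.3, 27.7, 0.5] [-0.08, -0.01, 9.58]
[12.8, 25.9, 0.6] [-0.08, -0.01, 9.58]
[16.9, 23.4, 0.6] [-0.08, -0.01, 9.58]
[20.6, 20.3, 0.6] [-0.08, -0.01, 9.58]
[23.7, 16.5, 0.7] [-0.08, -0.01, 9.58]
[26.1, 12.4, 0.7] [-0.08, -0.01, 9.58]
[27.8, 7.9, 0.7] [-0.08, -0.01, 9.58]
```

View pics/wrist6.png

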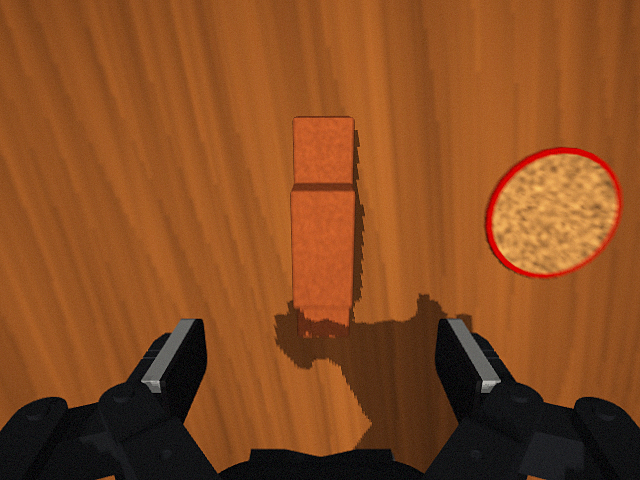

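Run:
```python
from h import *
c=load("wrist",6)
a=onplane(c,[(324,117.5),(324,335.5)],26);b=onplane(c,[(323.5,191),(322.5,307.5)],52)
print(a.round(1),a.mean(0).round(1),b.round(1),b.mean(0).round(1))
c=load("top",6);P=world(c);m=(P[...,2]>44)&(np.hypot(P[...,0]-467,P[...,1]-330)<50)
v,u=np.nonzero(m);X=onplane(c,np.c_[u,v],52)[:,:2].astype(np.float32);print(len(X),cv2.minAreaRect(X),X.mean(0))
```

```text
[[476.2 402.2  26. ]
 [457.4 257.4  26. ]] [466.8 329.8  26. ] [[470.9 364.4  52. ]
 [461.  293.1  52. ]] [466.  328.8  52. ]
7661 ((488.80865478515625, 463.4056701660156), (348.4007263183594, 134.26705932617188), 77.70467376708984) [494.3989  478.34195]
```

>>> play_rows([
  {"slide": [4, 29, 0], "turn": [0, 0, 9.6], "hand": 85},
  {"slide": [8, 28, 0], "turn": [0, 0, 9.6], "hand": 85},
  {"slide": [13, 26, 0], "turn": [0, 0, 9.6], "hand": 85},
  {"slide": [17, 23.5, 0], "turn": [0, 0, 9.6], "hand": 85},
  {"slide": [20.5, 20, 0], "turn": [0, 0, 9.6], "hand": 85},
])

```text
clock: 7.62
eef_pos: [465.2, 183.9, 129.5]
tool_rot: [3.141, -0.0, -0.976]
force: [0.4, 0.6, -0.2]
width: 85.0
```

>>> play_rows([
  {"slide": [23.5, 16.5, 0], "turn": [0, 0, 9.6], "hand": 85},
  {"slide": [26, 12.5, 0], "turn": [0, 0, 9.6], "hand": 85},
  {"slide": [28, 8, 0], "turn": [0, 0, 9.6], "hand": 85},
  {"slide": [0, 0, 0], "turn": [0, 0, 0], "hand": 85},
  {"slide": [0, 0, 0], "turn": [0, 0, 0], "hand": 85},
])

```text
clock: 8.25
eef_pos: [464.2, 98.9, 129.5]
tool_rot: [3.141, 0.001, -1.471]
force: [0.5, -0.1, -0.4]
width: 84.8
```

```bash
python3 pl.py 468.3 100.8 5 -84.3;python3 shot.py wrist 7
```

```text
t 8.25 pos [464.2  98.9 129.5] rpy [180.    0.  -84.3] F [ 0.5 -0.1 -0.4] w 84.8 q [-0.72  0.65  0.69  2.11 -0.71  0.63 -1.  ]
[-0.5, -1.5, 41.5] [0.01, 0.01, -0.0]
[-0.5, -1.5, 41.5] [0.01, 0.01, -0.0]
[-0.5, -1.4, 41.5] [0.01, 0.01, -0.0]
```

View pics/wrist7.png

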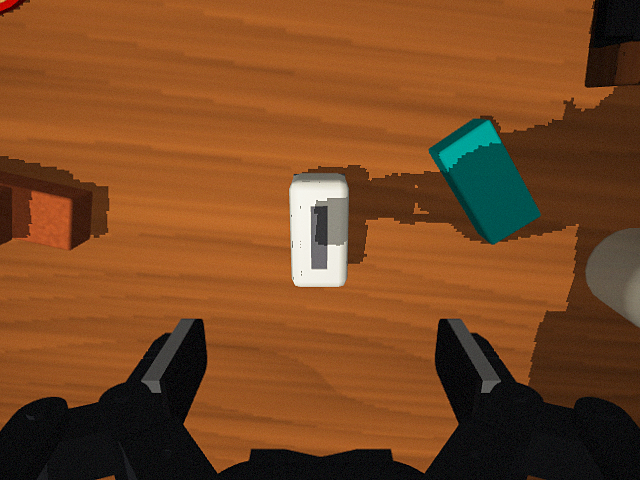

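Run:
```python
from h import *
c=load("wrist",7)
print(onplane(c,[(319.5,238)],38),onplane(c,[(310,204),(329,204),(327,269),(311,269),],38).round(1), onplane(c,[(493,243),(540,213)],0))
```

```text
[[467.51724351  99.51144961  38.        ]] [[488.1 107.3  38. ]
 [489.3  96.   38. ]
 [447.6  92.8  38. ]
 [446.6 102.8  38. ]] [[463.73553667 -25.3693287    0.        ]
 [488.86107037 -53.09597773   0.        ]]
```

>>> play_rows([
  {"slide": [-0.5, -4, 45], "turn": [0, 0, 0], "hand": 70},
  {"slide": [0, 0, 40], "turn": [0, 0, 0], "hand": 70},
  {"slide": [0, 0, 28], "turn": [0, 0, 0], "hand": 70},
  {"slide": [0, 0, 11], "turn": [0, 0, 0], "hand": 70},
  {"slide": [0, 0, 0], "turn": [0, 0, 0], "hand": 70},
])

```text
clock: 8.93
eef_pos: [468.1, 99.4, 5.6]
tool_rot: [3.141, 0.0, -1.473]
force: [0.1, -0.8, 0.0]
width: 70.4
```

>>> play_rows([
  {"slide": [0, 0, 0], "turn": [0, 0, 0], "hand": 30},
  {"slide": [0, 0, 0], "turn": [0, 0, 0], "hand": 30},
  {"slide": [0, 0, 0], "turn": [0, 0, 0], "hand": 30},
  {"slide": [0, 0, 0], "turn": [0, 0, 0], "hand": 30},
])

```text
clock: 9.43
eef_pos: [468.9, 99.4, 6.9]
tool_rot: [-3.14, 0.001, -1.473]
force: [-0.5, 1.6, 7.2]
width: 35.2
```

```bash
python3 pl.py ;python3 shot.py wrist 8
```

```text
t 9.43 pos [468.9  99.4   6.9] rpy [-179.9    0.   -84.4] F [-0.5  1.6  7.2] w 35.2 q [-0.52  0.83  0.39  2.15 -0.98  0.34 -0.78]
```

View pics/wrist8.png

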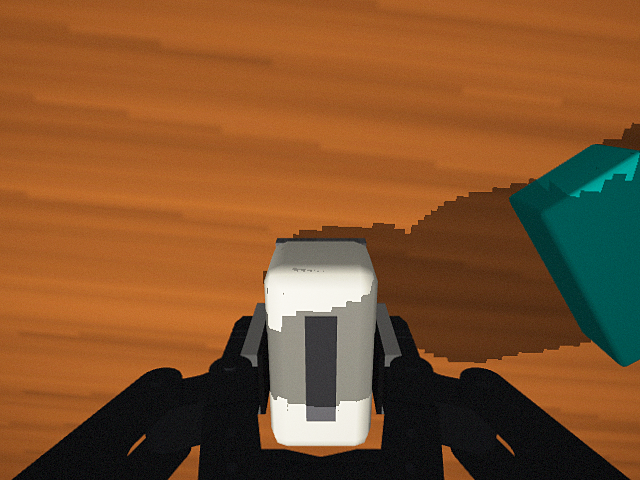

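>>> play_rows([
  {"slide": [0, 0, -30], "turn": [0, 0, 0], "hand": 30},
  {"slide": [0, 0, -50], "turn": [0, 0, 0], "hand": 30},
  {"slide": [0, 0, -60], "turn": [0, 0, 0], "hand": 30},
  {"slide": [0, 0, 0], "turn": [0, 0, 0], "hand": 30},
])

```text
clock: 9.98
eef_pos: [470.8, 99.4, 149.7]
tool_rot: [-3.133, 0.001, -1.473]
force: [0.9, 0.1, -2.0]
width: 35.1
```

```bash
python3 pl.py 467.8 -305 145 -47.4 8
```

```text
t 9.97 pos [470.8  99.4 149.7] rpy [-1.795e+02  1.000e-01 -8.440e+01] F [ 0.9  0.1 -2. ] w 35.1 q [-0.76  0.63  0.74  2.08 -0.69  0.68 -1.03]
[50.3, 5.3, 0.5] [-0.06, -0.01, -4.62]
[49.7, 9.4, 0.5] [-0.06, -0.01, -4.62]
[48.8, 13.3, 0.5] [-0.06, -0.01, -4.62]
[47.5, 17.2, 0.5] [-0.06, -0.01, -4.62]
[46.0, 21.0, 0.5] [-0.06, -0.01, -4.62]
[44.1, 24.6, 0.5] [-0.06, -0.01, -4.62]
[42.0, 28.1, 0.5] [-0.06, -0.01, -4.62]
[39.6, 31.4, 0.6] [-0.06, -0.01, -4.62]
```

>>> play_rows([
  {"slide": [50, 5, 0], "turn": [0, 0, -4.6], "hand": 30},
  {"slide": [49.5, 9.5, 0], "turn": [0, 0, -4.6], "hand": 30},
  {"slide": [49, 13.5, 0], "turn": [0, 0, -4.6], "hand": 30},
  {"slide": [47.5, 17, 0], "turn": [0, 0, -4.6], "hand": 30},
  {"slide": [46, 21, 0], "turn": [0, 0, -4.6], "hand": 30},
])

```text
clock: 10.6
eef_pos: [465.5, -154.4, 145.2]
tool_rot: [3.141, 0.001, -1.069]
force: [0.5, -0.8, -0.8]
width: 35.2
```

>>> play_rows([
  {"slide": [44, 24.5, 0], "turn": [0, 0, -4.6], "hand": 30},
  {"slide": [42, 28, 0], "turn": [0, 0, -4.6], "hand": 30},
  {"slide": [39.5, 31.5, 0], "turn": [0, 0, -4.6], "hand": 30},
  {"slide": [0, 0, 0], "turn": [0, 0, 0], "hand": 30},
  {"slide": [0, 0, 0], "turn": [0, 0, 0], "hand": 30},
])

```text
clock: 11.22
eef_pos: [463.9, -303.7, 145.0]
tool_rot: [-3.141, 0.003, -0.832]
force: [0.5, 0.6, -0.6]
width: 35.2
```

```bash
python3 pl.py 467.8 -305 11 -47.4;python3 shot.py wrist 9
```

```text
t 11.22 pos [ 463.9 -303.7  145. ] rpy [-1.80e+02  1.00e-01 -4.77e+01] F [ 0.5  0.6 -0.6] w 35.2 q [ 0.22  0.66  0.48  1.88 -0.44  0.72  0.13]
[1.3, -0.6, 44.6] [-0.01, 0.05, -0.09]
[1.3, -0.6, 44.6] [-0.01, 0.05, -0.09]
[1.2, -0.6, 44.6] [-0.01, 0.05, -0.09]
```

View pics/wrist9.png

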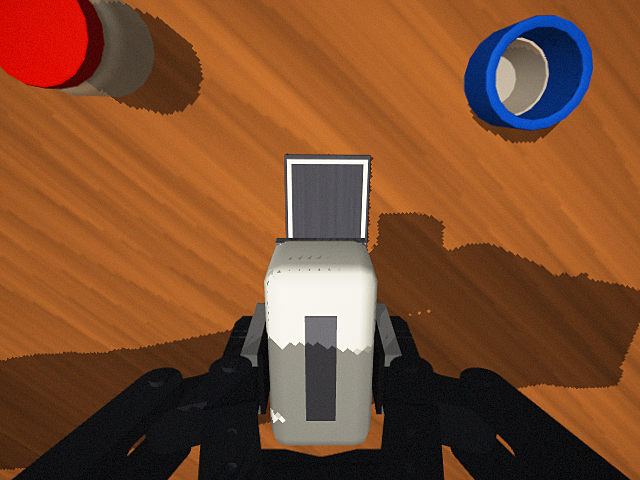

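Run:
```python
from h import *
c=load("wrist",9)
X=onplane(c,[(285,155.5),(371.5,155.5),(367.5,240),(286,240)],4);print(X.round(1))
a=X[:2].mean(0)
e=X[1]-X[0];t=np.arctan2(e[1],e[0])+np.pi/2;print(np.degrees(t),np.linalg.norm(e))
print(a-47*np.r_[np.cos(t),np.sin(t),0])
c8=load("wrist",8);print("mag at grasp",onplane(c8,[(321,368)],38))
```

```text
[[ 481.9 -253.1    4. ]
 [ 522.3 -297.3    4. ]
 [ 476.4 -338.6    4. ]
 [ 435.6 -294.1    4. ]]
42.460739941839286 59.90182722221071
[ 467.4002638  -306.94696431    4.        ]
mag at grasp [[467.95177399  98.59484061  38.        ]]
```

>>> play_rows([
  {"slide": [4, -1.5, 45], "turn": [0, 0, -0.2], "hand": 30},
  {"slide": [0, 0, 45], "turn": [0, 0, 0], "hand": 30},
  {"slide": [0, 0, 30], "turn": [0, 0, 0], "hand": 30},
  {"slide": [0, 0, 9], "turn": [0, 0, 0], "hand": 30},
  {"slide": [0, 0, 0], "turn": [0, 0, 0], "hand": 30},
])

```text
clock: 11.9
eef_pos: [468.6, -305.8, 16.8]
tool_rot: [-3.142, 0.001, -0.826]
force: [0.9, 0.2, -1.3]
width: 35.3
```

```bash
python3 pl.py 467.8 -305.5 11 -47.4
```

```text
t 11.9 pos [ 468.6 -305.8   16.8] rpy [-180.     0.   -47.4] F [ 0.9  0.2 -1.3] w 35.3 q [ 0.32  0.85  0.32  1.92 -0.57  0.46  0.24]
[-0.8, 0.4, 5.8] [-0.0, 0.04, 0.05]
```

>>> play_rows([
  {"slide": [-0.5, 0, 3], "turn": [0, 0, 0], "hand": 30},
  {"slide": [0, 0, 2], "turn": [0, 0, 0], "hand": 30},
  {"slide": [0, 0, 1.5], "turn": [0, 0, 0], "hand": 30},
  {"slide": [0, 0, 0], "turn": [0, 0, 0], "hand": 30},
])

```text
clock: 12.4
eef_pos: [468.4, -306.6, 10.9]
tool_rot: [-3.141, -0.001, -0.828]
force: [0.4, 1.2, 4.3]
width: 35.6
```

```bash
python3 pl.py
```

```text
t 12.4 pos [ 468.4 -306.6   10.9] rpy [-180.    -0.   -47.4] F [0.4 1.2 4.3] w 35.6 q [ 0.33  0.86  0.32  1.92 -0.58  0.45  0.24]
```

Contact felt. Release and lift.

>>> play_rows([
  {"slide": [0, 0, 0], "turn": [0, 0, 0], "hand": 60},
  {"slide": [0, 0, 0], "turn": [0, 0, 0], "hand": 80},
  {"slide": [0, 0, 0], "turn": [0, 0, 0], "hand": 85},
  {"slide": [0, 0, -50], "turn": [0, 0, 0], "hand": 85},
  {"slide": [0, 0, -60], "turn": [0, 0, 0], "hand": 85},
])

```text
clock: 13.02
eef_pos: [467.2, -305.9, 120.4]
tool_rot: [3.14, 0.003, -0.828]
force: [1.0, -0.0, 0.7]
width: 85.2
```

```bash
python3 shot.py wrist 10; python3 pl.py 458 -124 150 -47
```

```text
t 13.07 pos [ 470.6 -309.2  128.2] rpy [-179.9   -0.5  -47.5] F [ 1.2 -1.   3.5] w 84.7 q [ 0.23  0.69  0.47  1.88 -0.47  0.68  0.15]
[-36.2, -29.0, -5.7] [-0.03, -0.13, -0.12]
[-36.2, -29.1, -5.7] [-0.03, -0.13, -0.12]
[-36.1, -29.1, -5.6] [-0.03, -0.13, -0.12]
[-36.1, -29.2, -5.5] [-0.03, -0.13, -0.12]
```

View pics/wrist10.png

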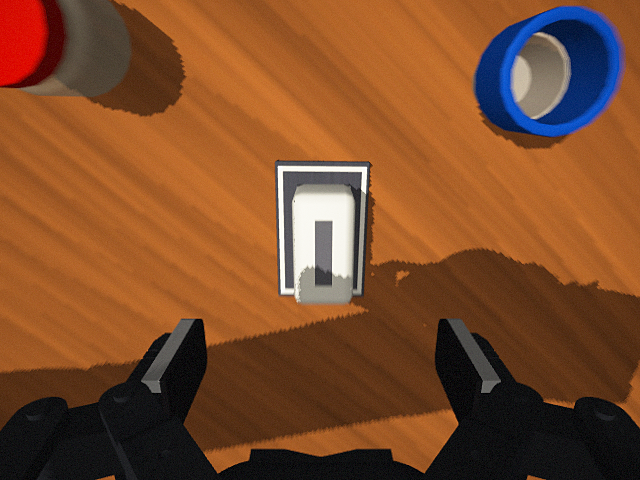

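```bash
python3 - <<'E'
from h import *
c=load("wrist",10)
print(onplane(c,[(324,254)],42).round(1),onplane(c,[(276,161.5),(371,161.5),(363,297),(279,297)],4).mean(0).round(1))
E
python3 pl.py 610 -320 150 -20
```

```text
[[ 466.7 -308.5   42. ]] [ 466.5 -307.2    4. ]
t 13.07 pos [ 470.6 -309.2  128.2] rpy [-179.9   -0.5  -47.5] F [ 1.2 -1.   3.5] w 84.7 q [ 0.23  0.69  0.47  1.88 -0.47  0.68  0.15]
[34.1, -31.8, -6.9] [-0.0, -0.18, -9.16]
[38.7, -26.0, -7.0] [-0.0, -0.18, -9.16]
[42.4, -19.5, -7.1] [-0.0, -0.18, -9.16]
```

Magnet is within about 1.5 mm of the plate centre. Next, the feeder.

>>> play_rows([
  {"slide": [34, -32, -15], "turn": [0, 0, -9.2], "hand": 85},
  {"slide": [38.5, -26, -10], "turn": [0, 0, -9.2], "hand": 85},
  {"slide": [42.5, -19.5, 0], "turn": [0, 0, -9.2], "hand": 85},
  {"slide": [0, 0, 0], "turn": [0, 0, 0], "hand": 85},
  {"slide": [0, 0, 0], "turn": [0, 0, 0], "hand": 85},
])

```text
clock: 13.7
eef_pos: [606.1, -316.9, 144.6]
tool_rot: [3.141, 0.002, -0.348]
force: [-0.1, 0.4, -0.0]
width: 84.8
```

```bash
python3 pl.py 610 -320 33 -20;python3 shot.py wrist 11
```

```text
t 13.7 pos [ 606.1 -316.9  144.6] rpy [ 1.80e+02  1.00e-01 -1.99e+01] F [-0.1  0.4 -0. ] w 84.8 q [ 0.24  0.8   0.36  1.5  -0.33  0.91  0.36]
[2.5, 0.8, 55.8] [0.01, 0.06, 0.04]
[2.4, 0.8, 55.8] [0.01, 0.06, 0.04]
```

View pics/wrist11.png

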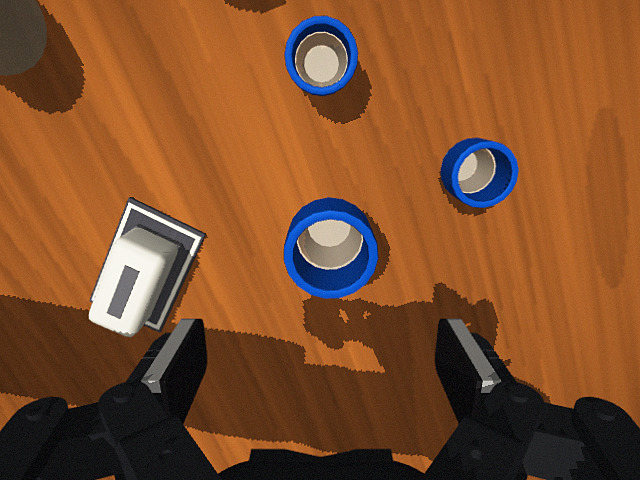

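The rim of the largest cone is at about (332,250). It is the one to grip; the smaller two are at (322,55) and (480,173).

```bash
cat > circ.py <<'E'
from h import *
def fitc(X):
    s=np.linalg.lstsq(np.c_[2*X,np.ones(len(X))],(X**2).sum(1),rcond=None)[0];return s[:2],2*np.sqrt(s[2]+s[:2]@s[:2])
def rob(X):
    for _ in range(8):
        q,d=fitc(X);e=np.abs(np.hypot(*(X-q).T)-d/2);k=e<max(0.8,2*np.median(e))
        if k.all():break
        X=X[k]
    return q.round(1),round(d,1),len(X)
def rings(c,m,roi,z,n=2):
    k=np.zeros(m.shape,np.uint8);x0,y0,x1,y1=roi;k[y0:y1,x0:x1]=m[y0:y1,x0:x1]
    cs,_=cv2.findContours(k,cv2.RETR_CCOMP,cv2.CHAIN_APPROX_NONE)
    return [rob(onplane(c,q[:,0],z)[:,:2]) for q in sorted(cs,key=len)[-n:]]
E
python3 - <<'E'
from circ import *
c=load("wrist",11);h=cv2.cvtColor(c["im"],cv2.COLOR_BGR2HSV).astype(int);H,S,V=h[...,0],h[...,1],h[...,2]
print(np.percentile(V[200:300,280:380][(H[200:300,280:380]>105)&(H[200:300,280:380]<125)],[5,25,50,75,95]))
for t in (150,180,200): print(t,rings(c,(H>105)&(H<125)&(V>t)&(S>100),(275,190,390,305),66))
E
```

```text
[ 76. 112. 128. 205. 220.]
150 [(array([ 609.9, -321.3]), np.float64(45.0), 212), (array([ 609.9, -321.2]), np.float64(54.3), 256)]
180 [(array([ 609.9, -321.4]), np.float64(45.5), 215), (array([ 609.9, -321.3]), np.float64(54.1), 255)]
200 [(array([ 609.8, -320.7]), np.float64(46.4), 220), (array([ 609.9, -321. ]), np.float64(53.5), 255)]
```

>>> play_rows([
  {"slide": [5, 2.5, 40], "turn": [0, 0, 0], "hand": 85},
  {"slide": [0, 0, 40], "turn": [0, 0, 0], "hand": 85},
  {"slide": [0, 0, 22], "turn": [0, 0, 0], "hand": 85},
  {"slide": [0, 0, 7], "turn": [0, 0, 0], "hand": 85},
  {"slide": [0, 0, 0], "turn": [0, 0, 0], "hand": 85},
])

```text
clock: 14.38
eef_pos: [611.5, -321.2, 36.9]
tool_rot: [3.141, -0.001, -0.346]
force: [0.0, 0.6, 0.0]
width: 85.3
```

```bash
python3 pl.py 610 -321 34 -20
```

```text
t 14.38 pos [ 611.5 -321.2   36.9] rpy [180.   -0.  -19.8] F [0.  0.6 0. ] w 85.3 q [ 0.27  0.94  0.31  1.53 -0.38  0.73  0.4 ]
[-1.5, 0.3, 2.9] [0.02, -0.04, 0.15]
```

>>> play_rows([
  {"slide": [-1, 0, 3], "turn": [0, 0, 0], "hand": 50},
  {"slide": [0, 0, 0], "turn": [0, 0, 0], "hand": 50},
  {"slide": [0, 0, 0], "turn": [0, 0, 0], "hand": 50},
  {"slide": [0, 0, 0], "turn": [0, 0, 0], "hand": 50},
])

```text
clock: 14.88
eef_pos: [611.2, -321.0, 34.6]
tool_rot: [3.141, -0.002, -0.346]
force: [-0.3, 0.6, 6.5]
width: 53.9
```

```bash
python3 pl.py;python3 shot.py wrist 12
```

```text
t 14.88 pos [ 611.2 -321.    34.6] rpy [ 1.80e+02 -1.00e-01 -1.98e+01] F [-0.3  0.6  6.5] w 53.9 q [ 0.27  0.94  0.31  1.53 -0.38  0.73  0.4 ]
```

View pics/wrist12.png

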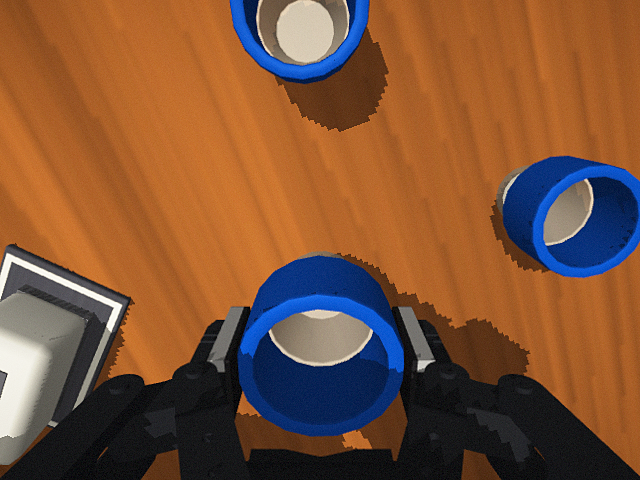

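>>> play_rows([
  {"slide": [0, 0, -30], "turn": [0, 0, 0], "hand": 50},
  {"slide": [0, 0, -40], "turn": [0, 0, 0], "hand": 50},
  {"slide": [0, 0, -40], "turn": [0, 0, 0], "hand": 50},
  {"slide": [0, 0, 0], "turn": [0, 0, 0], "hand": 50},
])

```text
clock: 15.42
eef_pos: [612.5, -321.9, 147.2]
tool_rot: [3.14, -0.007, -0.346]
force: [-0.3, 0.2, -1.5]
width: 53.8
```

```bash
python3 pl.py 617.4 -121 142 5 5;python3 shot.py wrist 13
```

```text
t 15.43 pos [ 612.5 -321.9  147.2] rpy [179.9  -0.4 -19.8] F [-0.3  0.2 -1.5] w 53.8 q [ 0.25  0.8   0.36  1.48 -0.33  0.91  0.36]
[-12.7, -38.1, 0.9] [0.03, -0.08, -4.96]
[-9.4, -39.1, 0.9] [0.03, -0.08, -4.96]
[-5.9, -39.7, 1.0] [0.03, -0.08, -4.96]
[-2.5, -40.1, 1.0] [0.03, -0.08, -4.96]
[1.0, -40.2, 1.0] [0.03, -0.08, -4.96]
```

View pics/wrist13.png

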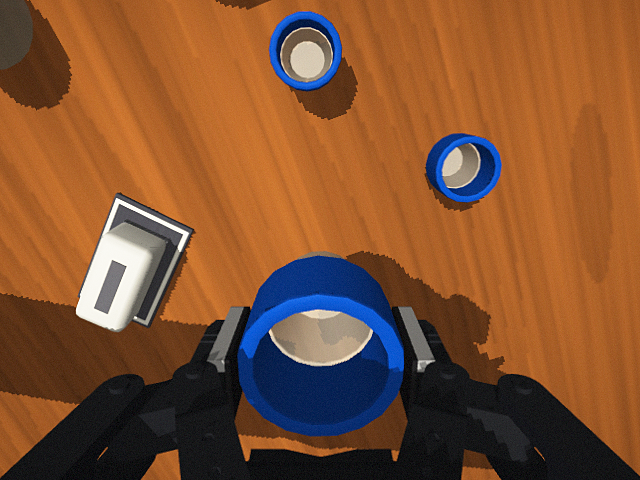

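>>> play_rows([
  {"slide": [-12.5, -38, 0], "turn": [0, 0, -5], "hand": 50},
  {"slide": [-9.5, -39, 0], "turn": [0, 0, -5], "hand": 50},
  {"slide": [-6, -39.5, 0], "turn": [0, 0, -5], "hand": 50},
  {"slide": [0, 0, 0], "turn": [0, 0, -5], "hand": 50},
  {"slide": [0, 0, 0], "turn": [0, 0, -5], "hand": 50},
])

```text
clock: 16.1
eef_pos: [612.3, -198.8, 141.6]
tool_rot: [-3.14, 0.003, 0.095]
force: [0.8, -0.2, -0.3]
width: 53.7
```

```bash
python3 pl.py 617.4 -121 142 5 2;python3 shot.py wrist 14
```

```text
t 16.1 pos [ 612.3 -198.8  141.6] rpy [-179.9    0.2    5.4] F [ 0.8 -0.2 -0.3] w 53.7 q [ 0.12  0.74  0.25  1.62 -0.23  0.82  0.57]
[6.2, -38.5, -0.2] [-0.04, 0.08, 0.22]
[6.1, -38.5, -0.2] [-0.04, 0.08, 0.22]
```

View pics/wrist14.png

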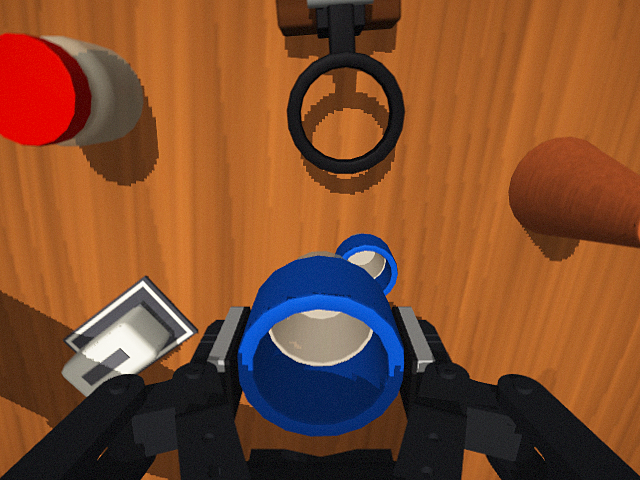

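Run:
```python
from circ import *
c=load("wrist",14);h=cv2.cvtColor(c["im"],cv2.COLOR_BGR2HSV).astype(int);H,S,V=h[...,0],h[...,1],h[...,2]
for z in (44,50):
  for t in (45,60): print(z,t,rings(c,(V<t),(270,45,425,185),z))
print("held",rings(c,(H>105)&(H<125)&(V>180)&(S>100),(225,280,420,445),141.6+31.4))
```

```text
44 45 [(array([ 617.6, -121.8]), np.float64(51.0), 259), (array([ 618.1, -121.9]), np.float64(66.0), 309)]
44 60 [(array([ 617.6, -121.8]), np.float64(50.8), 258), (array([ 618., -122.]), np.float64(66.2), 315)]
50 45 [(array([ 617.3, -121.7]), np.float64(49.7), 259), (array([ 617.7, -121.7]), np.float64(64.3), 309)]
50 60 [(array([ 617.3, -121.7]), np.float64(49.6), 258), (array([ 617.7, -121.9]), np.float64(64.6), 315)]
held [(array([ 629.9, -168.2]), np.float64(3.8), 34), (array([ 611.9, -198.3]), np.float64(48.3), 457)]
```

>>> play_rows([
  {"slide": [6.5, -38, 0], "turn": [0, 0, 0], "hand": 50},
  {"slide": [6, -38, 0], "turn": [0, 0, 0], "hand": 50},
  {"slide": [0, 0, 20], "turn": [0, 0, 0], "hand": 50},
  {"slide": [0, 0, 20], "turn": [0, 0, 0], "hand": 50},
  {"slide": [0, 0, 0], "turn": [0, 0, 0], "hand": 50},
])

```text
clock: 16.77
eef_pos: [616.7, -122.9, 100.8]
tool_rot: [-3.14, 0.005, 0.089]
force: [0.2, 0.1, 0.0]
width: 53.9
```

```bash
python3 pl.py 617.6 -121.6 54 5 2
```

```text
t 16.77 pos [ 616.7 -122.9  100.8] rpy [-179.9    0.3    5.1] F [0.2 0.1 0. ] w 53.9 q [ 0.01  0.77  0.24  1.69 -0.26  0.72  0.47]
[0.6, -0.6, 23.4] [-0.04, 0.15, 0.06]
[0.6, -0.6, 23.4] [-0.04, 0.15, 0.06]
```

>>> play_rows([
  {"slide": [1, -1.5, 0], "turn": [0, 0, 0], "hand": 50},
  {"slide": [0, 0, 15], "turn": [0, 0, 0], "hand": 50},
  {"slide": [0, 0, 10], "turn": [0, 0, 0], "hand": 50},
  {"slide": [0, 0, 0], "turn": [0, 0, 0], "hand": 50},
])

```text
clock: 17.27
eef_pos: [618.7, -121.8, 77.1]
tool_rot: [-3.141, 0.002, 0.09]
force: [0.9, -0.2, -0.3]
width: 53.9
```

```bash
python3 pl.py 617.6 -121.6 54 5 2; python3 shot.py scene 15; python3 shot.py wrist 15
python3 -c "
import cv2
a=cv2.imread('pics/scene15.png')[200:360,180:400];b=cv2.imread('pics/wrist15.png')
a=cv2.resize(a,(640,465),interpolation=2);cv2.imwrite('pics/s15c.png',a)"
```

```text
t 17.27 pos [ 618.7 -121.8   77.1] rpy [-1.8e+02  1.0e-01  5.2e+00] F [ 0.9 -0.2 -0.3] w 53.9 q [ 0.01  0.8   0.23  1.7  -0.27  0.67  0.48]
[-0.5, -0.2, 11.5] [-0.02, 0.07, 0.08]
[-0.5, -0.2, 11.5] [-0.02, 0.07, 0.08]
```

View pics/s15c.png

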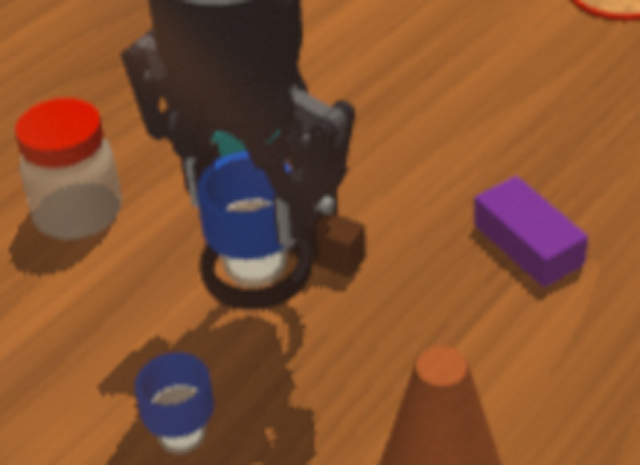

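View pics/wrist15.png

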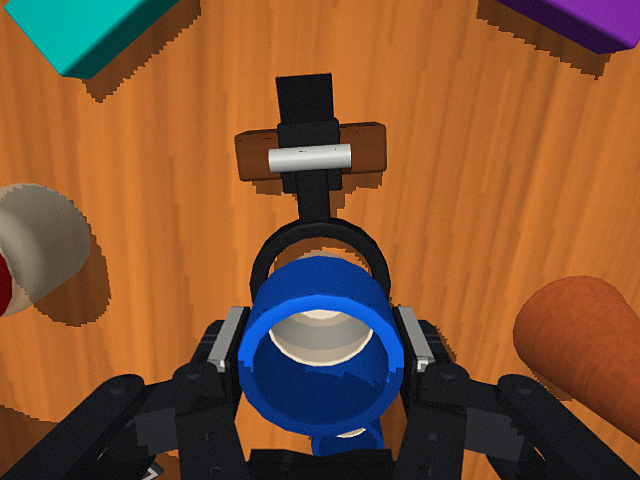

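The scene crop shows the clear foot entering the ring with no contact force. Continuing slowly.

>>> play_rows([
  {"slide": [-1, 0, 8], "turn": [0, 0, 0], "hand": 50},
  {"slide": [0, 0, 8], "turn": [0, 0, 0], "hand": 50},
  {"slide": [0, 0, 4], "turn": [0, 0, 0], "hand": 50},
  {"slide": [0, 0, 0], "turn": [0, 0, 0], "hand": 50},
])

```text
clock: 17.88
eef_pos: [618.3, -122.0, 57.7]
tool_rot: [-3.141, 0.001, 0.09]
force: [0.1, 0.4, -0.2]
width: 54.1
```

```bash
python3 pl.py
```

```text
t 17.88 pos [ 618.3 -122.    57.7] rpy [-1.8e+02  1.0e-01  5.2e+00] F [ 0.1  0.4 -0.2] w 54.1 q [ 0.02  0.83  0.22  1.71 -0.28  0.63  0.48]
```

>>> play_rows([
  {"slide": [0, 0, 2], "turn": [0, 0, 0], "hand": 50},
  {"slide": [0, 0, 2], "turn": [0, 0, 0], "hand": 50},
  {"slide": [0, 0, 1.5], "turn": [0, 0, 0], "hand": 50},
  {"slide": [0, 0, 0], "turn": [0, 0, 0], "hand": 50},
])

```text
clock: 18.38
eef_pos: [618.6, -122.0, 52.8]
tool_rot: [-3.142, 0.0, 0.09]
force: [-0.5, 0.7, 0.9]
width: 53.8
```

```bash
python3 pl.py
```

```text
t 18.38 pos [ 618.6 -122.    52.8] rpy [-180.     0.     5.2] F [-0.5  0.7  0.9] w 53.8 q [ 0.02  0.84  0.22  1.71 -0.28  0.62  0.49]
```

Height matches the seated value (52.6). Release, then lift.

>>> play_rows([
  {"slide": [0, 0, 0.5], "turn": [0, 0, 0], "hand": 58},
  {"slide": [0, 0, 0], "turn": [0, 0, 0], "hand": 65},
  {"slide": [0, 0, 0], "turn": [0, 0, 0], "hand": 80},
  {"slide": [0, 0, 0], "turn": [0, 0, 0], "hand": 85},
])

```text
clock: 18.88
eef_pos: [618.7, -122.1, 52.3]
tool_rot: [3.142, -0.0, 0.09]
force: [0.4, -0.2, -0.3]
width: 85.0
```

>>> play_rows([
  {"slide": [0, 0, -20], "turn": [0, 0, 0], "hand": 85},
  {"slide": [0, 0, -40], "turn": [0, 0, 0], "hand": 85},
  {"slide": [0, 0, -45], "turn": [0, 0, 0], "hand": 85},
  {"slide": [0, 0, 0], "turn": [0, 0, 0], "hand": 85},
])

```text
clock: 19.38
eef_pos: [621.8, -123.1, 162.7]
tool_rot: [3.139, -0.009, 0.09]
force: [-0.6, -0.8, -0.2]
width: 85.0
```

```bash
python3 shot.py wrist 16;python3 pl.py 458 -124 160 -35
python3 - <<'E'
from circ import *
c=load("wrist",16);h=cv2.cvtColor(c["im"],cv2.COLOR_BGR2HSV).astype(int);H,S,V=h[...,0],h[...,1],h[...,2]
print("rim",rings(c,(H>105)&(H<125)&(V>180)&(S>100),(250,150,400,330),84))
E
```

```text
t 19.43 pos [ 620.1 -122.4  160.4] rpy [179.9  -0.3   5.2] F [ 0.2 -0.3  0.4] w 85.0 q [-0.01  0.69  0.27  1.65 -0.24  0.82  0.45]
[-40.4, -3.3, -0.1] [-0.01, -0.07, 10.04]
[-40.4, 3.8, -0.1] [-0.01, -0.07, 10.04]
[-39.1, 10.8, -0.0] [-0.01, -0.07, 10.04]
[-36.6, 17.5, 0.0] [-0.01, -0.07, 10.04]
rim [(array([ 617.7, -122.6]), np.float64(45.3), 214), (array([ 617.8, -122.5]), np.float64(54.0), 256)]
```

View pics/wrist16.png

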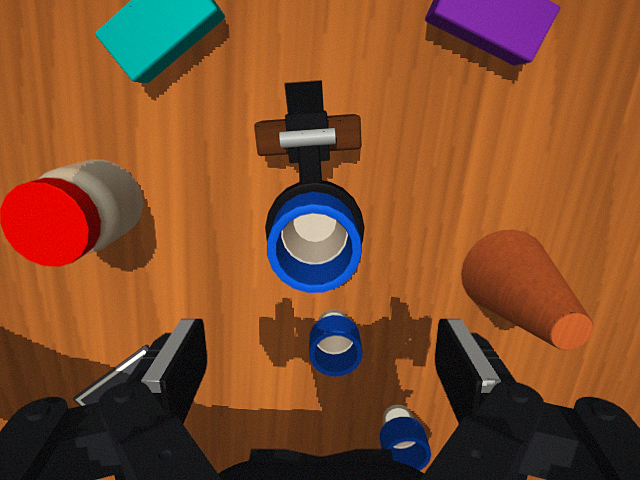

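>>> play_rows([
  {"slide": [-40.5, -3.5, 0], "turn": [0, 0, 10], "hand": 85},
  {"slide": [-40.5, 4, 0], "turn": [0, 0, 10], "hand": 85},
  {"slide": [-39, 11, 0], "turn": [0, 0, 10], "hand": 85},
  {"slide": [-36.5, 17.5, 0], "turn": [0, 0, 10], "hand": 85},
  {"slide": [0, 0, 0], "turn": [0, 0, 0], "hand": 85},
])

```text
clock: 20.05
eef_pos: [452.1, -123.5, 156.8]
tool_rot: [3.14, 0.005, -0.611]
force: [0.5, 1.0, 0.9]
width: 85.1
```

>>> play_rows([
  {"slide": [0, 0, 0], "turn": [0, 0, 0], "hand": 85},
])

```text
clock: 20.18
eef_pos: [457.0, -123.9, 157.2]
tool_rot: [-3.141, -0.0, -0.606]
force: [0.3, 0.2, -0.2]
width: 85.1
```

```bash
python3 shot.py wrist 17;python3 pl.py 458 -124 14 -35
python3 - <<'E'
from circ import *
c=load("wrist",17);h=cv2.cvtColor(c["im"],cv2.COLOR_BGR2HSV).astype(int);H,S,V=h[...,0],h[...,1],h[...,2]
m=((H<=4)|(H>175))&(S>180)
v,u=np.nonzero(m[:420]);print(u.min(),u.max(),v.min(),v.max())
for t in (180,200): print("cap",rings(c,m&(V>t),(150,60,500,420),76,1))
E
```

```text
t 20.23 pos [ 457.5 -124.   157.2] rpy [-180.    -0.   -34.7] F [0.3 0.8 0.3] w 85.2 q [-0.11  0.54  0.46  2.08 -0.41  0.61  0.02]
[0.1, -0.1, 47.7] [-0.01, -0.02, 0.09]
[0.1, -0.1, 47.7] [-0.01, -0.02, 0.09]
[0.1, -0.1, 47.7] [-0.01, -0.02, 0.09]
160 532 1 417
cap [(array([ 457.3, -124.2]), np.float64(51.5), 184)]
cap [(array([ 457.2, -124.2]), np.float64(51.4), 183)]
```

View pics/wrist17.png

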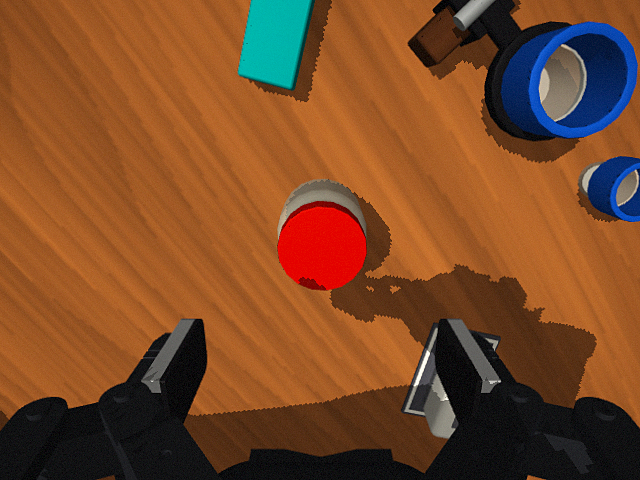

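>>> play_rows([
  {"slide": [0, 0, 40], "turn": [0, 0, 0], "hand": 85},
  {"slide": [0, 0, 35], "turn": [0, 0, 0], "hand": 85},
  {"slide": [0, 0, 30], "turn": [0, 0, 0], "hand": 85},
  {"slide": [0, 0, 15], "turn": [0, 0, 0], "hand": 85},
  {"slide": [0, 0, 0], "turn": [0, 0, 0], "hand": 85},
])

```text
clock: 20.85
eef_pos: [456.4, -124.0, 36.5]
tool_rot: [3.141, 0.001, -0.608]
force: [0.0, 0.5, 1.0]
width: 85.0
```

```bash
python3 pl.py 457.4 -124.2 14 -35
```

```text
t 20.85 pos [ 456.4 -124.    36.5] rpy [ 1.80e+02  1.00e-01 -3.48e+01] F [0.  0.5 1. ] w 85.0 q [ 0.04  0.74  0.25  2.15 -0.57  0.31  0.17]
[1.0, -0.5, 22.5] [0.01, 0.08, 0.18]
```

>>> play_rows([
  {"slide": [1, 0, 8], "turn": [0, 0, 0], "hand": 85},
  {"slide": [0, 0, 7], "turn": [0, 0, 0], "hand": 85},
  {"slide": [0, 0, 3], "turn": [0, 0, 0], "hand": 85},
  {"slide": [0, 0, 0], "turn": [0, 0, 0], "hand": 85},
])

```text
clock: 21.35
eef_pos: [457.1, -124.5, 19.3]
tool_rot: [3.142, 0.0, -0.608]
force: [0.1, -0.1, 0.1]
width: 84.8
```

>>> play_rows([
  {"slide": [0, 0, 0], "turn": [0, 0, 0], "hand": 52},
  {"slide": [0, 0, 0], "turn": [0, 0, 0], "hand": 52},
  {"slide": [0, 0, 0], "turn": [0, 0, 0], "hand": 52},
  {"slide": [0, 0, 0], "turn": [0, 0, 0], "hand": 52},
])

```text
clock: 21.85
eef_pos: [457.4, -124.7, 20.1]
tool_rot: [-3.141, -0.001, -0.608]
force: [-0.8, 0.5, 8.0]
width: 57.9
```

```bash
python3 pl.py; python3 shot.py wrist 18
```

```text
t 21.85 pos [ 457.4 -124.7   20.1] rpy [-180.    -0.   -34.8] F [-0.8  0.5  8. ] w 57.9 q [ 0.06  0.77  0.22  2.15 -0.6   0.27  0.19]
```

View pics/wrist18.png

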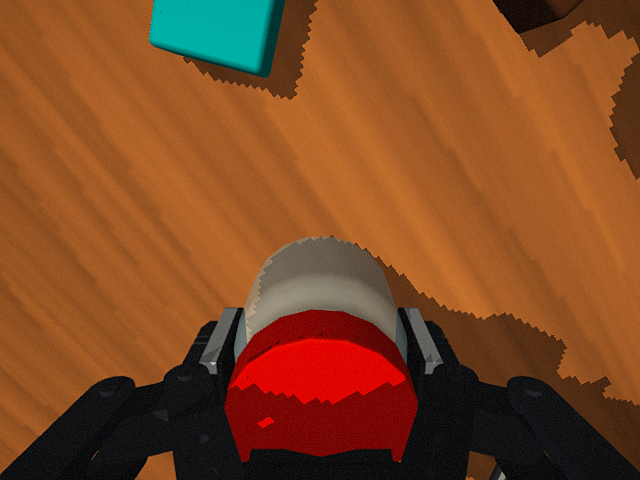

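>>> play_rows([
  {"slide": [0, 0, -15], "turn": [0, 0, 0], "hand": 52},
  {"slide": [0, 0, -30], "turn": [0, 0, 0], "hand": 52},
  {"slide": [0, 0, -35], "turn": [0, 0, 0], "hand": 52},
  {"slide": [0, 0, -20], "turn": [0, 0, 0], "hand": 52},
  {"slide": [0, 0, 0], "turn": [0, 0, 0], "hand": 52},
])

```text
clock: 22.52
eef_pos: [458.0, -124.6, 120.4]
tool_rot: [-3.14, -0.003, -0.607]
force: [0.6, -0.4, -2.6]
width: 57.9
```

```bash
python3 pl.py 622.5 318 118 -10 11
```

```text
t 22.52 pos [ 458.  -124.6  120.4] rpy [-179.9   -0.2  -34.8] F [ 0.6 -0.4 -2.6] w 57.9 q [-0.08  0.6   0.42  2.11 -0.49  0.52  0.1 ]
[-10.7, -41.6, 0.2] [-0.0, -0.01, -2.25]
[-9.0, -42.0, 0.2] [-0.0, -0.01, -2.25]
[-7.4, -42.3, 0.2] [-0.0, -0.01, -2.25]
[-5.7, -42.5, 0.2] [-0.0, -0.01, -2.25]
[-4.0, -42.7, 0.2] [-0.0, -0.01, -2.25]
[-2.3, -42.9, 0.2] [-0.0, -0.01, -2.25]
[-0.7, -42.9, 0.2] [-0.0, -0.01, -2.25]
[1.0, -42.9, 0.2] [-0.0, -0.01, -2.25]
[2.7, -42.8, 0.2] [-0.0, -0.01, -2.25]
[4.4, -42.7, 0.2] [-0.0, -0.01, -2.25]
[6.1, -42.5, 0.2] [-0.0, -0.01, -2.25]
```

>>> play_rows([
  {"slide": [-10.5, -41.5, 0], "turn": [0, 0, -2.3], "hand": 52},
  {"slide": [-9, -42, 0], "turn": [0, 0, -2.3], "hand": 52},
  {"slide": [-7.5, -42.5, 0], "turn": [0, 0, -2.3], "hand": 52},
  {"slide": [-5.5, -42.5, 0], "turn": [0, 0, -2.3], "hand": 52},
  {"slide": [-4, -42.5, 0], "turn": [0, 0, -2.3], "hand": 52},
])

```text
clock: 23.15
eef_pos: [531.4, 77.8, 117.8]
tool_rot: [3.14, 0.002, -0.406]
force: [1.6, 0.3, -2.2]
width: 57.9
```

>>> play_rows([
  {"slide": [-2.5, -43, 0], "turn": [0, 0, -2.3], "hand": 52},
  {"slide": [-0.5, -43, 0], "turn": [0, 0, -2.3], "hand": 52},
  {"slide": [1, -43, 0], "turn": [0, 0, -2.3], "hand": 52},
  {"slide": [0, 0, 0], "turn": [0, 0, 0], "hand": 52},
  {"slide": [0, 0, 0], "turn": [0, 0, 0], "hand": 52},
])

```text
clock: 23.78
eef_pos: [575.3, 196.8, 117.8]
tool_rot: [3.14, 0.002, -0.287]
force: [-0.1, -0.4, -1.1]
width: 57.9
```

```bash
python3 shot.py wrist 19;python3 pl.py 622.5 318 118 -10
python3 - <<'E'
from circ import *
c=load("wrist",19);h=cv2.cvtColor(c["im"],cv2.COLOR_BGR2HSV).astype(int);H,S,V=h[...,0],h[...,1],h[...,2]
m=((H<=4)|(H>175))&(S>180)
print("coaster",rings(c,m,(0,0,640,230),5,2))
E
```

```text
t 23.82 pos [575.5 196.  118.2] rpy [ 1.799e+02  1.000e-01 -1.650e+01] F [ 0.   0.7 -1.3] w 58.0 q [-0.64  0.75  0.43  1.75 -0.43  0.74 -0.27]
[3.5, -43.4, -0.0] [0.04, 0.03, -2.17]
[5.1, -43.3, 0.0] [0.04, 0.03, -2.17]
[6.7, -43.0, 0.0] [0.04, 0.03, -2.17]
coaster [(array([243.8, 179.9]), np.float64(605.9), 1), (array([622.3, 318. ]), np.float64(88.1), 521)]
```

View pics/wrist19.png

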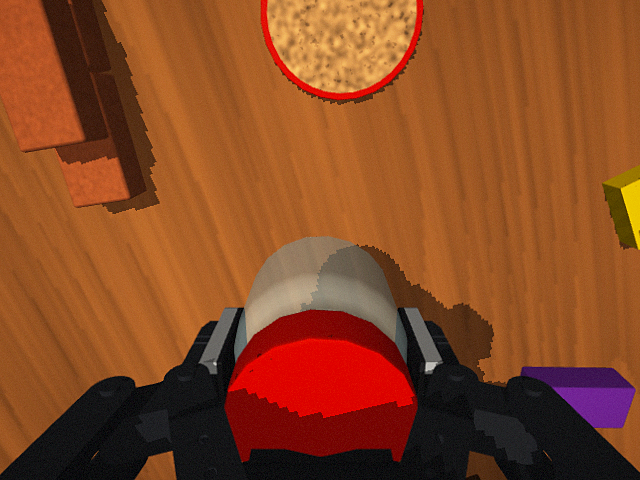

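>>> play_rows([
  {"slide": [3.5, -43.5, 0], "turn": [0, 0, -2.2], "hand": 52},
  {"slide": [5, -43.5, 0], "turn": [0, 0, -2.2], "hand": 52},
  {"slide": [6.5, -43, 0], "turn": [0, 0, -2.2], "hand": 52},
  {"slide": [0, 0, 25], "turn": [0, 0, 0], "hand": 52},
  {"slide": [0, 0, 25], "turn": [0, 0, 0], "hand": 52},
])

```text
clock: 24.45
eef_pos: [622.9, 318.7, 68.3]
tool_rot: [3.141, 0.0, -0.173]
force: [0.4, 0.3, -1.7]
width: 57.8
```

>>> play_rows([
  {"slide": [0, 0, 15], "turn": [0, 0, 0], "hand": 52},
  {"slide": [0, 0, 10], "turn": [0, 0, 0], "hand": 52},
  {"slide": [0, 0, 0], "turn": [0, 0, 0], "hand": 52},
  {"slide": [0, 0, 0], "turn": [0, 0, 0], "hand": 52},
])

```text
clock: 24.95
eef_pos: [623.6, 320.1, 45.2]
tool_rot: [-3.141, -0.001, -0.172]
force: [-0.1, 0.2, -1.8]
width: 58.2
```

```bash
python3 pl.py 622.4 318 25 -10 1
```

```text
t 24.95 pos [623.6 320.1  45.2] rpy [-1.799e+02 -1.000e-01 -9.800e+00] F [-0.1  0.2 -1.8] w 58.2 q [-0.72  0.95  0.38  1.5  -0.45  0.78 -0.33]
[-0.9, 2.3, 20.2] [-0.05, -0.07, 0.16]
```

>>> play_rows([
  {"slide": [-1, 2, 8], "turn": [0, 0, 0], "hand": 52},
  {"slide": [0, 0, 6], "turn": [0, 0, 0], "hand": 52},
  {"slide": [0, 0, 3], "turn": [0, 0, 0], "hand": 52},
  {"slide": [0, 0, 1], "turn": [0, 0, 0], "hand": 52},
  {"slide": [0, 0, 0], "turn": [0, 0, 0], "hand": 52},
])

```text
clock: 25.58
eef_pos: [621.6, 318.2, 26.3]
tool_rot: [-3.142, -0.0, -0.171]
force: [0.8, -0.5, -2.6]
width: 57.9
```

```bash
python3 pl.py 622.4 318 25 -10 1
```

```text
t 25.57 pos [621.6 318.2  26.3] rpy [-180.    -0.    -9.8] F [ 0.8 -0.5 -2.6] w 57.9 q [-0.71  0.97  0.37  1.51 -0.46  0.75 -0.32]
[0.8, 0.0, 1.3] [-0.0, -0.0, 0.18]
```

>>> play_rows([
  {"slide": [0.5, 0, 1], "turn": [0, 0, 0], "hand": 52},
  {"slide": [0, 0, 1], "turn": [0, 0, 0], "hand": 52},
  {"slide": [0, 0, 0], "turn": [0, 0, 0], "hand": 52},
])

```text
clock: 25.95
eef_pos: [622.4, 318.2, 25.3]
tool_rot: [-3.141, -0.0, -0.171]
force: [-2.3, -0.9, 5.0]
width: 57.7
```

```bash
python3 pl.py
```

```text
t 25.95 pos [622.4 318.2  25.3] rpy [-180.    -0.    -9.8] F [-2.3 -0.9  5. ] w 57.7 q [-0.71  0.97  0.37  1.51 -0.46  0.75 -0.32]
```

Contact felt. Releasing and lifting clear.

>>> play_rows([
  {"slide": [0, 0, 0], "turn": [0, 0, 0], "hand": 62},
  {"slide": [0, 0, 0], "turn": [0, 0, 0], "hand": 75},
  {"slide": [0, 0, 0], "turn": [0, 0, 0], "hand": 85},
  {"slide": [0, 0, 0], "turn": [0, 0, 0], "hand": 85},
])

```text
clock: 26.45
eef_pos: [622.0, 318.1, 24.2]
tool_rot: [3.142, 0.0, -0.171]
force: [0.2, -0.0, 0.9]
width: 84.9
```

>>> play_rows([
  {"slide": [0, 0, -25], "turn": [0, 0, 0], "hand": 85},
  {"slide": [0, 0, -45], "turn": [0, 0, 0], "hand": 85},
  {"slide": [0, 0, -60], "turn": [0, 0, 0], "hand": 85},
  {"slide": [0, 0, -60], "turn": [0, 0, 0], "hand": 85},
  {"slide": [0, 0, 0], "turn": [0, 0, 0], "hand": 85},
])

```text
clock: 27.08
eef_pos: [625.6, 318.9, 220.6]
tool_rot: [-3.135, -0.009, -0.171]
force: [-1.1, 0.5, -0.7]
width: 85.0
```

```bash
python3 shot.py wrist 20; python3 shot.py top 20; python3 shot.py scene 20; python3 pl.py
python3 - <<'E'
from circ import *
c=load("wrist",20);h=cv2.cvtColor(c["im"],cv2.COLOR_BGR2HSV).astype(int);H,S,V=h[...,0],h[...,1],h[...,2]
m=((H<=4)|(H>175))&(S>180)
E
```

```text
t 27.23 pos [621.2 318.  213.3] rpy [ 1.8e+02  1.0e-01 -9.8e+00] F [-0.5  1.  -1.1] w 84.9 q [-0.76  0.76  0.47  1.39 -0.36  1.07 -0.4 ]
```

View pics/wrist20.png

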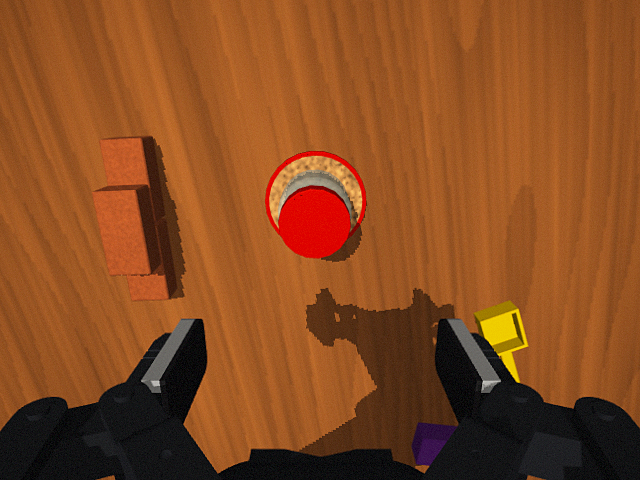

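View pics/top20.png

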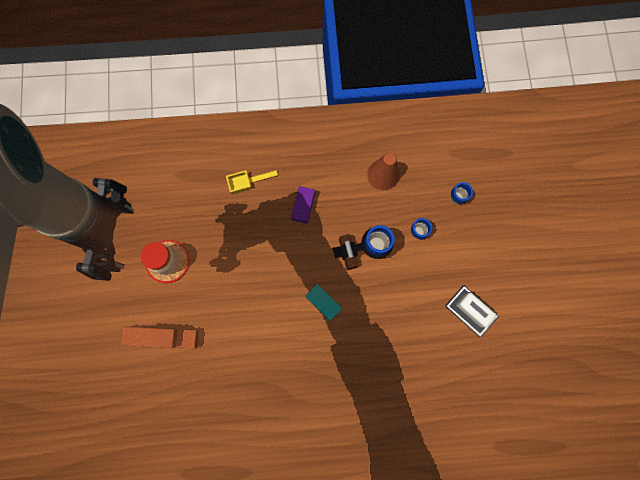

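View pics/scene20.png

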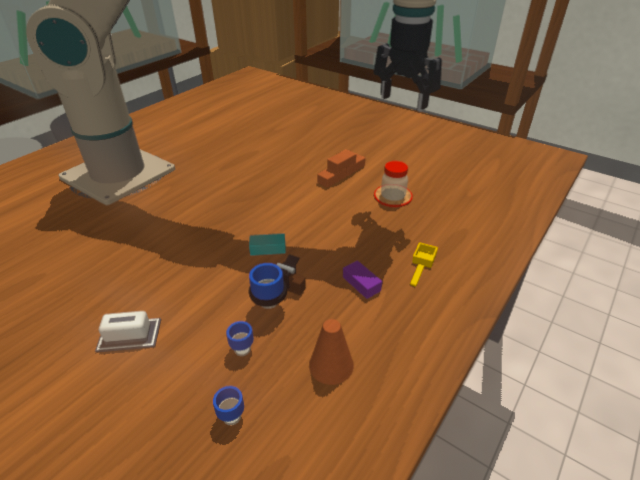

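Everything appears placed. One last numeric check before handing in.

Run:
```python
from circ import *
for n in ("top","wrist"):
    c=load(n,20);h=cv2.cvtColor(c["im"],cv2.COLOR_BGR2HSV).astype(int);H,S,V=h[...,0],h[...,1],h[...,2]
    m=((H<=5)|(H>172))&(S>180)&(V>170); P=world(c)
    if n=="top":
        P2=(P[...,2]>70)
        print("jar top",rings(c,m&P2,(130,230,180,275),81,1))
        print("feeder",rings(c,(H>105)&(H<125)&(V>160)&(S>100),(355,220,402,262),84))
        k=(np.abs(P[...,2]-42)<8); roi=np.zeros_like(k);roi[275:345,440:505]=1
        v,u=np.nonzero(k&roi);X=onplane(c,np.c_[u,v],42)[:,:2].astype(np.float32);print("magnet",cv2.minAreaRect(X))
        r=(315,355,105,215)
    else:
        b=m&(P[...,2]>70);v,u=np.nonzero(b);print("jar wrist",rings(c,b,(260,170,370,270),81,1)); r=(120,310,80,190)
    k=(P[...,2]>44)&(H<=11)&(S>120)&(V>110);roi=np.zeros_like(k);roi[r[0]:r[1],r[2]:r[3]]=1
    v,u=np.nonzero(k&roi);X=onplane(c,np.c_[u,v],52)[:,:2].astype(np.float32);print("brick",n,len(X),cv2.minAreaRect(X),X.mean(0))
    cc=load("top",0)
a,b=load("top",0)["im"],load("top",20)["im"]
for nm,(lo,hi),r in (("scoop",((22,120,120),(34,255,255)),(165,200,215,290)),("spawn",((0,80,40),(12,255,255)),(148,192,362,405))):
    for I in (a,b):
        mm=cv2.inRange(cv2.cvtColor(I,cv2.COLOR_BGR2HSV),lo,hi)[r[0]:r[1],r[2]:r[3]];v,u=np.nonzero(mm);print(nm,len(u),u.mean()+r[2],v.mean()+r[0])
```

```text
jar top [(array([621.8, 319.4]), np.float64(49.3), 58)]
feeder [(array([ 618.3, -122.1]), np.float64(47.1), 60), (array([ 618., -122.]), np.float64(51.5), 64)]
magnet ((468.3812561035156, -304.2446594238281), (70.52571105957031, 37.76852798461914), 42.11936569213867)
brick top 713 ((465.783203125, 330.18231201171875), (72.0640869140625, 36.93305587768555), 82.03762817382812) [466.23956 330.55844]
jar wrist [(array([621.5, 319.1]), np.float64(51.5), 198)]
brick wrist 3697 ((465.8944396972656, 330.3968200683594), (73.82818603515625, 36.40528869628906), 81.61486053466797) [465.6291  331.05026]
scoop 450 246.04444444444445 179.89111111111112
scoop 469 245.5820895522388 179.8720682302772
spawn 1754 382.92702394526793 169.71778791334094
spawn 1734 383.1038062283737 169.6966551326413
```

All within tolerance; bystanders haven't moved. Handing in.

```bash
python3 -c "
from cell import *
print(finish_job()); print(read_state()['clock'])"
```

```text
the job is handed in; nothing more can be done
None
the job is handed in; nothing more can be done
```

All four things are in their places, and I handed the job in at about 27 s of the 128 s allowed. The hand-in gave no verdict. I set down the brick, then the magnet, then the feeding cone (the largest of the three), then the jar. The last pictures show everything released and the arm clear.

| Thing | Last check | Limit |
|---|---|---|
| Brick | about 1 mm from the joint, within 1° of the course | 10 mm, 0.15 rad (8.6°) |
| Magnet | about 1 mm from the plate centre, within 1° of the plate | 12 mm, 0.2 rad (11.5°) |
| Feeding cone | about 1 mm off the ring's axis, rim size as expected at seated height | 8 mm |
| Jar | about 1.5 mm from the coaster's centre | 14 mm |

The terracotta cone and yellow scoop have not moved by more than half a pixel (about 1 mm) in the top view. No check failed. The views differed by at most about 4 mm, on the magnet, where the wrist and top cameras put it about 4 mm apart. Measured against the plate within each view, it still came out within about 1.5 mm.

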